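Weigh out grinding balls with the slotted scoop

TASK

Weigh out a charge of porcelain balls for the glaze mill: with the wire scoop, lift balls out of the tub, let the brown chips fall back through it, and pour the balls onto the scale pan until the red pointer rests in the green band; a ball too many on the pan, or one that has spilled, you may pick up by hand and let drop into the tub from rim height, but never reach down into the tub for balls with the fingers. At the end every chip and every ball not wanted is in the tub, and the empty scoop stands upright on the black rubber mat. Leave the other things on the table where they are.

Things in the scene. Friction and masses are not known exactly. Their poses are not given: they have to be found in the camera images.
- tub: Fixed blue open tub. Origin on the table under mid-floor, z up, x across, y along it. Inside x -49.5..49.5 mm. Level floor, 22 mm above the table, from y=-120 to 120 mm; both end walls lean outward: at -y rising at 55 degrees to 102 mm above the table (push balls against it to get under them), at +y at 45 degrees to 82 mm (room to come in behind the balls). Side rims at 82 mm (102 for y < -76)
- scale: Fixed spring scale: grey 160 mm square base, 35 mm high, origin under its centre, with a white gauge post (50 mm wide, 119 mm high) at its +x edge (x = 92 to 104 mm), bearing black ticks 6 mm apart and a green band
- pan (a joint): Downward travel of the scale pan, m; 0 when empty, stops at 0.050. Spring 70 N/m: one ball lowers it about 0.006 (balls differ by up to 10 per cent). The red pointer on the pan stands in the green band from 0.032 to 0.040
- pan_floor (a point): Centre of the upper face of the pan's floor (blue tray 150 mm square outside, walls 4 mm thick, rim 26 mm above this point). It is 99 mm above the table when empty. Axes as the scale's
- mat: Fixed black rubber mat 140 x 140 mm, 4 mm thick, origin under its centre: the scoop's parking place
- scoop: Loose steel wire scoop, 150 g, standing on its tines. Origin mid-underside; x forward to the open tips, z up. Four straight tines 3.6 mm thick at y = -36, -12, 12, 36 mm lie flat along the underside from heel x=-55 to tips x=16 mm; chips fall through the 20 mm gaps. Back fence at x=-30 mm, 36 mm high; side rails at y=-43 and 43 mm, 28 mm high: room for two balls abreast (a third may ride along)
- scoop_grip (a point): Centre of the scoop's orange upright handle block (12 mm in x, 30 mm in y, 50 mm in z; it is at x=-12, z=98 mm in the scoop's frame): grip it from above, fingers closing along x. A guard plate (36 x 34 mm, top at z=77 mm) is under the fingertips. Balls stay in with the tips raised 12 degrees or more, and pour out with the tips 35 to 40 degrees down
- ball1_center (a point): Centre of a white porcelain grinding ball, 32 mm across, about 43 g, rolls. Starts in the tub, may be absent
- ball2_center (a point): Centre of a white porcelain grinding ball, 32 mm across, about 43 g, rolls. Starts in the tub, may be absent
- ball3_center (a point): Centre of a white porcelain grinding ball, 32 mm across, about 43 g, rolls. Starts in the tub, may be absent
- ball4_center (a point): Centre of a white porcelain grinding ball, 32 mm across, about 43 g, rolls. Starts in the tub, may be absent
- ball5_center (a point): Centre of a white porcelain grinding ball, 32 mm across, about 43 g, rolls. Starts in the tub, may be absent
- ball6_center (a point): Centre of a white porcelain grinding ball, 32 mm across, about 43 g, rolls. Starts in the tub, may be absent
- ball7_center (a point): Centre of a white porcelain grinding ball, 32 mm across, about 43 g, rolls. Starts in the tub, may be absent
- ball8_center (a point): Centre of a white porcelain grinding ball, 32 mm across, about 43 g, rolls. Starts on the scale pan, may be absent
- ball9_center (a point): Centre of a white porcelain grinding ball, 32 mm across, about 43 g, rolls. Starts on the scale pan, may be absent
- chip1: Reddish brown chip 11 x 9 x 8 mm, 10 g, in the tub. Origin at the centre of its underside
- chip2: Reddish brown chip 11 x 9 x 8 mm, 10 g, in the tub. Origin at the centre of its underside
- chip3: Reddish brown chip 11 x 9 x 8 mm, 10 g, in the tub. Origin at the centre of its underside
- jar: Bystander, loose: amber jar, 60 mm across, 90 mm high. Origin at its underside
- spatula: Bystander, loose: spatula 180 mm long lying on the table. Origin at its underside
- cup: Bystander, loose: terracotta cup 70 mm across, 70 mm high. Origin at its underside
- weight: Bystander, loose: brass weight 50 mm across, 55 mm high. Origin at its underside
- brush: Bystander, loose: brush 160 mm long, lying on the table. Origin at its underside

How it is judged:
On the way, in this order (a step that is already met when the one before it is completed fails the run):
1. the scoop, lifted out of the tub, carries at least one ball and no chip (height (world z) of scoop above 0.085 m and ((x of ball1_center in the frame of scoop between -0.034 and 0.02 m and y of ball1_center in the frame of scoop between -0.044 and 0.044 m and z of ball1_center in the frame of scoop between 0 and 0.035 m) or (x of ball2_center in the frame of scoop between -0.034 and 0.02 m and y of ball2_center in the frame of scoop between -0.044 and 0.044 m and z of ball2_center in the frame of scoop between 0 and 0.035 m) or (x of ball3_center in the frame of scoop between -0.034 and 0.02 m and y of ball3_center in the frame of scoop between -0.044 and 0.044 m and z of ball3_center in the frame of scoop between 0 and 0.035 m) or (x of ball4_center in the frame of scoop between -0.034 and 0.02 m and y of ball4_center in the frame of scoop between -0.044 and 0.044 m and z of ball4_center in the frame of scoop between 0 and 0.035 m) or (x of ball5_center in the frame of scoop between -0.034 and 0.02 m and y of ball5_center in the frame of scoop between -0.044 and 0.044 m and z of ball5_center in the frame of scoop between 0 and 0.035 m) or (x of ball6_center in the frame of scoop between -0.034 and 0.02 m and y of ball6_center in the frame of scoop between -0.044 and 0.044 m and z of ball6_center in the frame of scoop between 0 and 0.035 m) or (x of ball7_center in the frame of scoop between -0.034 and 0.02 m and y of ball7_center in the frame of scoop between -0.044 and 0.044 m and z of ball7_center in the frame of scoop between 0 and 0.035 m)) and not (x of chip1 in the frame of scoop between -0.034 and 0.02 m and y of chip1 in the frame of scoop between -0.044 and 0.044 m and z of chip1 in the frame of scoop between 0 and 0.035 m) and not (x of chip2 in the frame of scoop between -0.034 and 0.02 m and y of chip2 in the frame of scoop between -0.044 and 0.044 m and z of chip2 in the frame of scoop between 0 and 0.035 m) and not (x of chip3 in the frame of scoop between -0.034 and 0.02 m and y of chip3 in the frame of scoop between -0.044 and 0.044 m and z of chip3 in the frame of scoop between 0 and 0.035 m)), for 0.2 s.
2. the pan, with balls on it and not touched by robot or scoop, rests with the pointer in the green band (value of joint pan between 0.032 and 0.04 m and velocity of joint pan between -0.01 and 0.01 m/s and contact force between pan and the arm below 0.1 N and contact force between pan and the fingers below 0.1 N and contact force between pan and scoop below 0.1 N), for 0.5 s.
At the end, for the whole second after the job is handed in: Pan travel 0.032 to 0.040 m; each ball in the tub or on the pan, each chip in the tub; scoop empty, upright within 0.12 rad, at rest on the mat, its origin within 65 mm of the mat centre along each mat axis and 1 to 8 mm above the table (value of joint pan between 0.032 and 0.04 m and ((x of ball1_center in the frame of tub between -0.052 and 0.052 m and y of ball1_center in the frame of tub between -0.18 and 0.18 m and height (world z) of ball1_center below 0.085 m) or (x of ball1_center in the frame of pan_floor between -0.075 and 0.075 m and y of ball1_center in the frame of pan_floor between -0.075 and 0.075 m and z of ball1_center in the frame of pan_floor between 0 and 0.06 m)) and ((x of ball2_center in the frame of tub between -0.052 and 0.052 m and y of ball2_center in the frame of tub between -0.18 and 0.18 m and height (world z) of ball2_center below 0.085 m) or (x of ball2_center in the frame of pan_floor between -0.075 and 0.075 m and y of ball2_center in the frame of pan_floor between -0.075 and 0.075 m and z of ball2_center in the frame of pan_floor between 0 and 0.06 m)) and ((x of ball3_center in the frame of tub between -0.052 and 0.052 m and y of ball3_center in the frame of tub between -0.18 and 0.18 m and height (world z) of ball3_center below 0.085 m) or (x of ball3_center in the frame of pan_floor between -0.075 and 0.075 m and y of ball3_center in the frame of pan_floor between -0.075 and 0.075 m and z of ball3_center in the frame of pan_floor between 0 and 0.06 m)) and ((x of ball4_center in the frame of tub between -0.052 and 0.052 m and y of ball4_center in the frame of tub between -0.18 and 0.18 m and height (world z) of ball4_center below 0.085 m) or (x of ball4_center in the frame of pan_floor between -0.075 and 0.075 m and y of ball4_center in the frame of pan_floor between -0.075 and 0.075 m and z of ball4_center in the frame of pan_floor between 0 and 0.06 m)) and ((x of ball5_center in the frame of tub between -0.052 and 0.052 m and y of ball5_center in the frame of tub between -0.18 and 0.18 m and height (world z) of ball5_center below 0.085 m) or (x of ball5_center in the frame of pan_floor between -0.075 and 0.075 m and y of ball5_center in the frame of pan_floor between -0.075 and 0.075 m and z of ball5_center in the frame of pan_floor between 0 and 0.06 m)) and ((x of ball6_center in the frame of tub between -0.052 and 0.052 m and y of ball6_center in the frame of tub between -0.18 and 0.18 m and height (world z) of ball6_center below 0.085 m) or (x of ball6_center in the frame of pan_floor between -0.075 and 0.075 m and y of ball6_center in the frame of pan_floor between -0.075 and 0.075 m and z of ball6_center in the frame of pan_floor between 0 and 0.06 m)) and ((x of ball7_center in the frame of tub between -0.052 and 0.052 m and y of ball7_center in the frame of tub between -0.18 and 0.18 m and height (world z) of ball7_center below 0.085 m) or (x of ball7_center in the frame of pan_floor between -0.075 and 0.075 m and y of ball7_center in the frame of pan_floor between -0.075 and 0.075 m and z of ball7_center in the frame of pan_floor between 0 and 0.06 m)) and ((x of ball8_center in the frame of tub between -0.052 and 0.052 m and y of ball8_center in the frame of tub between -0.18 and 0.18 m and height (world z) of ball8_center below 0.085 m) or (x of ball8_center in the frame of pan_floor between -0.075 and 0.075 m and y of ball8_center in the frame of pan_floor between -0.075 and 0.075 m and z of ball8_center in the frame of pan_floor between 0 and 0.06 m)) and ((x of ball9_center in the frame of tub between -0.052 and 0.052 m and y of ball9_center in the frame of tub between -0.18 and 0.18 m and height (world z) of ball9_center below 0.085 m) or (x of ball9_center in the frame of pan_floor between -0.075 and 0.075 m and y of ball9_center in the frame of pan_floor between -0.075 and 0.075 m and z of ball9_center in the frame of pan_floor between 0 and 0.06 m)) and x of chip1 in the frame of tub between -0.052 and 0.052 m and y of chip1 in the frame of tub between -0.18 and 0.18 m and height (world z) of each of chip1, chip2, chip3 below 0.085 m and x of chip2 in the frame of tub between -0.052 and 0.052 m and y of chip2 in the frame of tub between -0.18 and 0.18 m and x of chip3 in the frame of tub between -0.052 and 0.052 m and y of chip3 in the frame of tub between -0.18 and 0.18 m and angle between scoop's own z axis and vertical below 0.12 rad and height (world z) of scoop between 0.001 and 0.008 m and linear speed of scoop below 0.02 m/s and x of scoop in the frame of mat between -0.065 and 0.065 m and y of scoop in the frame of mat between -0.065 and 0.065 m); the robot touches nothing.
It fails at once if the fingers touch a ball lying low in the tub (its centre under 55 mm above the table) ((contact force between the fingers and ball1 above 0.3 N and x of ball1_center in the frame of tub between -0.052 and 0.052 m and y of ball1_center in the frame of tub between -0.18 and 0.18 m and height (world z) of ball1_center below 0.055 m) or (contact force between the fingers and ball2 above 0.3 N and x of ball2_center in the frame of tub between -0.052 and 0.052 m and y of ball2_center in the frame of tub between -0.18 and 0.18 m and height (world z) of ball2_center below 0.055 m) or (contact force between the fingers and ball3 above 0.3 N and x of ball3_center in the frame of tub between -0.052 and 0.052 m and y of ball3_center in the frame of tub between -0.18 and 0.18 m and height (world z) of ball3_center below 0.055 m) or (contact force between the fingers and ball4 above 0.3 N and x of ball4_center in the frame of tub between -0.052 and 0.052 m and y of ball4_center in the frame of tub between -0.18 and 0.18 m and height (world z) of ball4_center below 0.055 m) or (contact force between the fingers and ball5 above 0.3 N and x of ball5_center in the frame of tub between -0.052 and 0.052 m and y of ball5_center in the frame of tub between -0.18 and 0.18 m and height (world z) of ball5_center below 0.055 m) or (contact force between the fingers and ball6 above 0.3 N and x of ball6_center in the frame of tub between -0.052 and 0.052 m and y of ball6_center in the frame of tub between -0.18 and 0.18 m and height (world z) of ball6_center below 0.055 m) or (contact force between the fingers and ball7 above 0.3 N and x of ball7_center in the frame of tub between -0.052 and 0.052 m and y of ball7_center in the frame of tub between -0.18 and 0.18 m and height (world z) of ball7_center below 0.055 m) or (contact force between the fingers and ball8 above 0.3 N and x of ball8_center in the frame of tub between -0.052 and 0.052 m and y of ball8_center in the frame of tub between -0.18 and 0.18 m and height (world z) of ball8_center below 0.055 m) or (contact force between the fingers and ball9 above 0.3 N and x of ball9_center in the frame of tub between -0.052 and 0.052 m and y of ball9_center in the frame of tub between -0.18 and 0.18 m and height (world z) of ball9_center below 0.055 m)).
It fails at once if a bystander (jar, spatula, cup, weight, brush) is moved by more than 30 mm (distance of any of jar, spatula, cup, weight, brush from where it was at the start of the episode above 0.03 m).
Of ball1, ball2, ball3, ball4, ball5, ball6, ball7 only 6 to 7 are there at a start; the rules pass over those that are not, and their reading is None.
Of ball8, ball9 only 1 to 2 are there at a start; the rules pass over those that are not, and their reading is None.
At some moment in a run one of scoop, ball1, ball2, chip2 may be knocked a few centimetres aside while the robot is not near it.
It also fails if it takes over 210 s, if anything falls off the work surface, if the arm or the gripper's body presses on something with over 40 N, if the wrist force passes 120 N, or if a joint passes its speed limit or range.

ROBOT

A 6-joint arm with a two-finger parallel gripper is mounted at the origin on the work surface. World frame = base frame: x ahead of the robot, y to its left, z up, the work surface at z = 0. Lengths are in m, angles in rad, forces in N, time in s.
With the tool pointing down it reaches from about 0.3 to 0.75 m from the base axis. Payload 8.5 kg.
Tool frame: the origin (TCP) lies midway between the tips of the shut fingers; the grasp point (between the pads) lies 19 mm behind it; y points along the fingers, x is the direction in which the jaws open and shut, and the axes are right-handed (so a half turn about y gives the same grasp; the last joint's range is limited). The gripper opens to 88 mm and grips with 3 to 60 N. Pads are 18 mm wide; open, the fingers measure 123 mm over their backs; the gripper's body (75 mm by 187 mm) begins 45 mm behind the grasp point.
Start: joints at [1.036, 0.381, 1.297, -0, 1.464, -0.215], TCP at [0.173, 0.522, 0.239] pointing down, gripper open.
Joint ranges: [-3.11, 3.11], [-0.89, 2.33], [0.22, 2.48], [-1.42, 4.56], [0.17, 2.85], [-2.88, 2.88]. Speed limits (rad/s): [2.39, 2.39, 3.14, 3.14, 3.14, 3.14].

INTERFACE

Orientations are given as a rotation vector (axis times angle).
In Python, from plant import arm gives the robot as it stands.
- The arm moves only by the tool step_arm, never from a script. Its argument "steps" is a list of rows, each an object with "hand": the opening, from 0 (shut) to 1 (fully open); "slide": the shift along the tool's x, y, z in m, a list of three; "rot": the turn, a rotation vector about the tool's x, y, z in rad, a list of three. A call has 1 to 10 rows; each row is the pose to reach, as a shift and turn from the pose commanded when the call began, along the tool's axes at that moment; what a row does not reach only later rows make up. A row lasts 1/8 s, in which the tool goes at most 62.5 mm and 10.7 degrees, less where a joint would pass 70% of its speed; a pose out of reach is approached as far as the arm can. A call with a gripper value outside its range is refused whole. The fingers move at their own pace and stop on an object; "grip_force" is the grip in N (left out, the last holds). Time passes only in rows, so rows that repeat a pose let the fingers close. It gives the time, the measured TCP pose, the force and the opening at its end, in the units of the state.
- arm.get_state(): the state, without advancing time (a new reading comes with each control period).
- arm.capture(name): name is "side" or "top" or "wrist"; returns a dict with "color" (400x640x3 uint8, blue, green, red), "intrinsics" (3x3 intrinsics, pixels), "T" (4x4, takes a point from camera to world coordinates). Camera axes: x right, y down, z forward; pixel columns grow to the right and rows downward; lengths in m; the calibration is good to about 2 mm. The wrist camera is an equidistant fisheye: a pixel r from the principal point sees the ray r / f radians off the axis. A picture is of the moment at which its call begins. There is no depth.
- arm.finish_job(): hands the job in, once; it reports no verdict.
The state is a dict: "time_s": time; "joint_positions": joint angles; "qvel": joint speeds; "tau": joint torques, N m; "ee_pos": TCP position; "eef_rot": TCP orientation; "wrist_force": force on the tool from outside, world axes, zero at the start; "ft_torque": the same for the moment, N m; "opening": finger opening in m.
Only numpy, scipy, OpenCV 4.12 (cv2) and the standard library are available. Lean on these libraries where they do the work, as an engineer would, in place of code of your own. Each camera call takes 0.05 s, during which the arm holds its last target. There are 200 camera calls.

## Working session

There is one attempt and no reset: what is moved stays moved. The work goes in short steps, Python scripts to look and compute and a tool call to move; the robot and the scene stay as the last step left them, time stands still between calls to the robot, and variables do not carry over. Pictures are saved under pics/ and viewed, about 12 in all and at most 16, crops included, and the job is handed in when it is done.

Besides the shell and the picture viewer there is one more tool, called in YAML: its name, and indented under it one key for each argument. step_arm: Moves the arm, as the interface text tells. Its arguments: {"type":"object","properties":{"steps":{"type":"array"},"grip_force":{"type":"number"}},"required":["steps"]}

```bash
ls; mkdir -p pics; cat > h.py <<'E'
import numpy as np, cv2
from plant import arm
from scipy.spatial.transform import Rotation as R
def snap(n,f,crop=None,sc=1):
    c=arm.capture(n); im=c["color"]; 
    np.savez('pics/'+f+'.npz',color=im,K=c["intrinsics"],T=c["T"])
    o=im if crop is None else im[crop[1]:crop[3],crop[0]:crop[2]]
    cv2.imwrite('pics/'+f+'.png',cv2.resize(o,None,fx=sc,fy=sc,interpolation=cv2.INTER_CUBIC)); return c
def load(f): return dict(zip(["color","intrinsics","T"],[np.load('pics/'+f+'.npz')[k] for k in("color","K","T")]))
def ray(c,u,v,fish=False):
    K,T=c["intrinsics"],c["T"]; x=(u-K[0,2])/K[0,0]; y=(v-K[1,2])/K[1,1]
    if fish:
        r=np.hypot(x,y); d=np.array([np.sin(r)*x/r,np.sin(r)*y/r,np.cos(r)])
    else: d=np.array([x,y,1])
    return T[:3,3],T[:3,:3]@d
def onz(c,u,v,z,fish=False):
    o,d=ray(c,u,v,fish); return o+d*(z-o[2])/d[2]
def tri(c1,p1,c2,p2):
    A=[];b=[]
    for c,p in((c1,p1),(c2,p2)):
        o,d=ray(c,*p); d=d/np.linalg.norm(d); P=np.eye(3)-np.outer(d,d); A.append(P); b.append(P@o)
    return np.linalg.lstsq(np.vstack(A),np.hstack(b),rcond=None)[0]
def proj(c,p):
    q=np.linalg.inv(c["T"])@np.append(p,1); q=c["intrinsics"]@(q[:3]/q[2]); return q[:2]
E
python3 - <<'E'
from h import *
for n in("top","side","wrist"):
    c=snap(n,n+"0",sc=1.25); print(n,c["intrinsics"].round(1).tolist(),c["T"].round(3).tolist())
print(arm.get_state())
E
```

```text
pics
top [[465.1, 0.0, 311.1], [0.0, 465.1, 200.3], [0.0, 0.0, 1.0]] [[-0.024, -0.986, 0.164, 0.376], [-1.0, 0.022, -0.015, -0.028], [0.011, -0.164, -0.986, 1.124], [0.0, 0.0, 0.0, 1.0]]
side [[483.6, 0.0, 331.8], [0.0, 483.6, 192.7], [0.0, 0.0, 1.0]] [[0.782, -0.402, 0.476, -0.054], [-0.623, -0.477, 0.62, -0.804], [-0.022, -0.781, -0.624, 0.867], [0.0, 0.0, 0.0, 1.0]]
wrist [[309.7, 0.0, 320.3], [0.0, 309.7, 202.9], [0.0, 0.0, 1.0]] [[0.315, 0.905, 0.286, 0.098], [0.949, -0.3, -0.097, 0.547], [-0.002, 0.302, -0.953, 0.384], [0.0, 0.0, 0.0, 1.0]]
{'time_s': 0.15, 'joint_positions': array([ 1.03574399e+00,  3.81070036e-01,  1.29803530e+00, -3.02058652e-05,
        1.46360431e+00, -2.15299179e-01]), 'qvel': array([-0.00013208, -0.002432  , -0.00354925, -0.00081606,  0.00266308,
       -0.00045788]), 'tau': array([ 2.55062143e-03, -4.38081229e+01, -2.24616516e+01,  7.13967229e-02,
        3.44062701e-02, -1.14437541e-04]), 'ee_pos': array([0.17278072, 0.52193173, 0.23828146]), 'eef_rot': array([-1.34415361, -0.96973348,  0.97141155]), 'wrist_force': array([ 0.91850452, -0.32861161, -0.70932838]), 'ft_torque': array([-0.03157726,  0.0676188 ,  0.02460264]), 'opening': 0.08796427444790504}
```

View pics/top0.png

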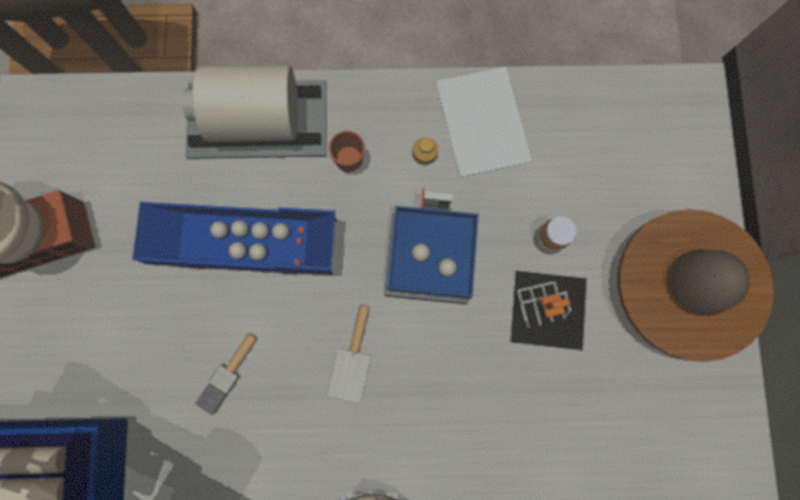

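View pics/side0.png

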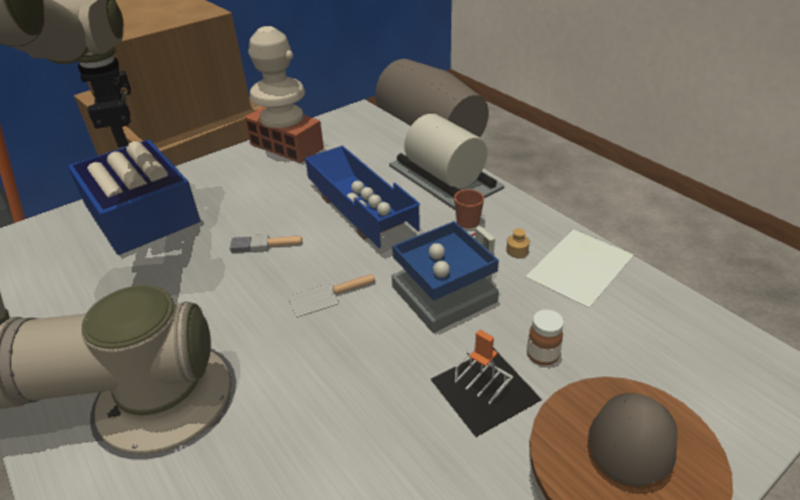

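The top view shows 6 balls and 3 chips in the tub (px 135–335, 205–270, with the high end on the right). There are 2 balls on the pan (390–475, 210–298), and the scoop is on the mat (512–586, 272–348). I'll zoom in for details.

```bash
python3 - <<'E'
from h import *
t=load("top0");s=load("side0")
a=cv2.resize(t["color"][205:290,395:485],(450,425),interpolation=cv2.INTER_CUBIC)
b=cv2.resize(s["color"][255:355,335:440],(450,425),interpolation=cv2.INTER_CUBIC)
cv2.imwrite("pics/z.png",np.hstack([a,b]))
hsv=cv2.cvtColor(t["color"],cv2.COLOR_BGR2HSV)
def blobs(m,amin=15):
    n,l,st,ce=cv2.connectedComponentsWithStats(m); return [(st[i].tolist(),ce[i].round(1).tolist()) for i in range(1,n) if st[i][4]>=amin]
blue=cv2.inRange(hsv,(105,120,40),(125,255,255))
for st,ce in blobs(blue,1000):
    x,y,w,h,_=st; m=np.zeros_like(blue); m[y:y+h,x:x+w]=blue[y:y+h,x:x+w]
    cs,_=cv2.findContours(m,cv2.RETR_EXTERNAL,cv2.CHAIN_APPROX_NONE); cc=max(cs,key=cv2.contourArea)
    ap=cv2.boxPoints(cv2.minAreaRect(cc)); print("blue",st,ce,[(p.round(0).tolist(),onz(t,*p,.082).round(3)[:2].tolist(), onz(t,*p,.113).round(3)[:2].tolist()) for p in ap])
white=cv2.inRange(hsv,(0,0,100),(40,75,255))
reg=np.zeros_like(white); reg[160:240,105:385]=255
for st,ce in blobs(white&reg,20): print("w",st,ce,onz(t,*ce,.038).round(3),onz(t,*ce,.105).round(3))
ch=cv2.inRange(hsv,(0,90,60),(14,255,255))|cv2.inRange(hsv,(170,90,60),(180,255,255))
for st,ce in blobs(ch&reg,4): print("chip",st,ce,onz(t,*ce,.027).round(3))
org=cv2.inRange(hsv,(5,150,120),(18,255,255))
for st,ce in blobs(org,20): print("org top",st,ce)
h2=cv2.cvtColor(s["color"],cv2.COLOR_BGR2HSV)
for st,ce in blobs(cv2.inRange(h2,(5,180,120),(18,255,255)),20): print("org side",st,ce)
blk=cv2.inRange(hsv,(0,0,0),(180,255,45)); r2=np.zeros_like(blk); r2[210:285,405:475]=255
cs,_=cv2.findContours(cv2.morphologyEx(blk&r2,cv2.MORPH_CLOSE,np.ones((9,9))),cv2.RETR_EXTERNAL,cv2.CHAIN_APPROX_NONE)
mr=cv2.minAreaRect(max(cs,key=cv2.contourArea)); print("mat",mr,[onz(t,*p,.004).round(3)[:2].tolist() for p in cv2.boxPoints(mr)])
E
```

```text
blue [107, 162, 161, 55, 5634] [183.6, 190.9] [([107.0, 211.0], [0.536, 0.417], [0.531, 0.404]), ([109.0, 162.0], [0.649, 0.418], [0.641, 0.404]), ([267.0, 168.0], [0.626, 0.055], [0.618, 0.052]), ([265.0, 217.0], [0.513, 0.06], [0.509, 0.058])]
blue [311, 169, 69, 68, 3509] [345.2, 202.3] [([310.0, 231.0], [0.479, -0.041], [0.476, -0.04]), ([316.0, 168.0], [0.624, -0.057], [0.616, -0.056]), ([382.0, 174.0], [0.607, -0.207], [0.6, -0.202]), ([376.0, 237.0], [0.463, -0.187], [0.46, -0.183])]
blue [0, 336, 101, 64, 2289] [63.2, 360.4] [([-0.0, 336.0], [0.268, 0.632], [0.271, 0.613]), ([100.0, 336.0], [0.263, 0.418], [0.266, 0.405]), ([100.0, 399.0], [0.134, 0.412], [0.141, 0.399]), ([0.0, 399.0], [0.139, 0.621], [0.147, 0.602])]
w [105, 160, 6, 38, 130] [106.6, 173.7] [0.631 0.44  0.038] [0.615 0.411 0.105]
w [105, 160, 232, 80, 7809] [231.1, 209.5] [0.538 0.144 0.038] [0.528 0.134 0.105]
w [358, 160, 27, 80, 439] [377.6, 190.1] [ 0.577 -0.203  0.038] [ 0.565 -0.192  0.105]
w [185, 177, 13, 12, 113] [191.2, 182.4] [0.606 0.239 0.038] [0.592 0.223 0.105]
w [169, 178, 12, 12, 114] [174.6
[... 311 characters left out ...]
, 111] [205.6, 200.9] [0.56  0.205 0.038] [0.549 0.19  0.105]
w [330, 195, 13, 14, 130] [336.0, 201.4] [ 0.552 -0.103  0.038] [ 0.541 -0.099  0.105]
w [351, 207, 13, 13, 129] [357.3, 213.4] [ 0.522 -0.153  0.038] [ 0.513 -0.145  0.105]
chip [337, 160, 2, 6, 10] [337.5, 162.5] [ 0.65  -0.111  0.027]
chip [239, 183, 3, 3, 7] [240.3, 183.9] [0.602 0.124 0.027]
chip [238, 191, 3, 4, 10] [239.0, 192.8] [0.58  0.127 0.027]
chip [236, 208, 4, 3, 8] [237.5, 209.0] [0.541 0.131 0.027]
org top [434, 236, 22, 17, 219] [443.8, 243.6]
mat ((450.728759765625, 264.42327880859375), (19.62839698791504, 27.113359451293945), 83.9909896850586) [[0.419, -0.342], [0.425, -0.407], [0.378, -0.409], [0.373, -0.344]]
```

View pics/z.png

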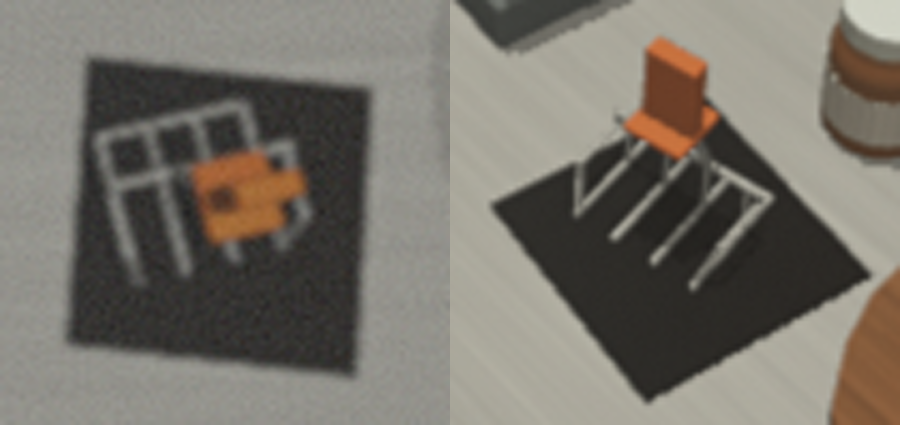

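The scoop's tips point toward the robot, at crop px (138,283) and (283,247). The block top is near (270,190) in the top crop and (675,60) in the side crop. Next I'll work out the poses.

```bash
python3 - <<'E'
from h import *
t=load("top0");s=load("side0")
T=lambda x,y:(395+x/5,205+y/5)
S=lambda x,y:(335+(x-450)/4.286,255+y/4.25)
mat=np.array([onz(t,*T(*p),.004) for p in((90,58),(370,88),(355,375),(68,343))]); print("mat c",mat.mean(0),"edges",np.diff(mat,axis=0).round(3)[:,:2].tolist())
mats=np.array([onz(s,*S(*p),.004) for p in((497,205),(648,400),(868,275))]); print("mat side",mats.round(3))
tips=np.array([onz(t,*T(*p),.006) for p in((138,283),(185,272),(235,260),(283,247))]);print("tips",tips.round(3))
ts=np.array([onz(s,*S(*p),.006) for p in((578,213),(615,238),(655,262),(692,288))]);print("tips side",ts.round(3))
print("block top: top",onz(t,*T(268,190),.127).round(4),"side",onz(s,*S(676,60),.127).round(4),"tri",tri(t,T(268,190),s,S(676,60)).round(4))
d=tips[-1]-tips[0]; d2=ts[-1]-ts[0]; print("y dir",d/np.linalg.norm(d),np.linalg.norm(d),d2,np.linalg.norm(d2))
# tub notch/corners; pan
print([onz(t,*np.array(p)/1.25,.082).round(3)[:2].tolist() for p in((138,203),(134,261))],[onz(t,*np.array(p)/1.25,.102).round(3)[:2].tolist() for p in((335,211),(333,272),(278,208))])
print("pan",[onz(t,*np.array(p)/1.25,.113).round(3)[:2].tolist() for p in((396,207),(478,213),(470,298),(387,295))])
q=arm.get_state(); print(R.from_rotvec(q['eef_rot']).as_matrix().round(3))
E
```

```text
mat c [ 0.43883087 -0.35040684  0.004     ] edges [[-0.018, -0.136], [-0.137, 0.018], [0.018, 0.136]]
mat side [[ 0.384 -0.275  0.004]
 [ 0.365 -0.409  0.004]
 [ 0.499 -0.426  0.004]]
tips [[ 0.407 -0.308  0.006]
 [ 0.412 -0.331  0.006]
 [ 0.417 -0.355  0.006]
 [ 0.423 -0.379  0.006]]
tips side [[ 0.412 -0.306  0.006]
 [ 0.416 -0.33   0.006]
 [ 0.421 -0.354  0.006]
 [ 0.424 -0.377  0.006]]
block top: top [ 0.4419 -0.3361  0.127 ] side [ 0.4428 -0.3378  0.127 ] tri [ 0.4427 -0.3369  0.1261]
y dir [ 0.21319927 -0.97700874  0.        ] 0.07246906270238165 [ 0.01263498 -0.07083778  0.        ] 0.07195577702803085
[[0.647, 0.414], [0.54, 0.416]] [[0.62, 0.052], [0.509, 0.056], [0.627, 0.154]]
pan [[0.622, -0.058], [0.608, -0.204], [0.457, -0.183], [0.465, -0.038]]
[[ 0.314 -0.001 -0.949]
 [ 0.949 -0.001  0.314]
 [-0.001 -1.     0.   ]]
```

```bash
cat >> h.py <<'E'
MATD=(-0.981,-0.195); TUB=np.array([.579,.233,0]); TUBY=np.array([.080,.997,0])
def scoopR(d,pitch):  # d: horizontal dir of scoop x, pitch deg tips up
    x=np.array([d[0],d[1],0]);x/=np.linalg.norm(x); z=np.array([0,0,1.]); y=np.cross(z,x)
    return np.c_[x,y,z]@R.from_euler('y',-pitch,degrees=True).as_matrix()
def tcp_from_scoop(o,d,pitch,off=(-.012,0,.082)):
    S=scoopR(d,pitch); return np.array(o)+S@np.array(off), np.c_[-S[:,0],-S[:,2],-S[:,1]]
def cur():
    s=arm.get_state(); return s['ee_pos'],R.from_rotvec(s['eef_rot']).as_matrix()
def rel(P,M,base=None):
    p,m=base if base is not None else cur()
    return (m.T@(P-p)).round(4).tolist(), R.from_matrix(m.T@M).as_rotvec().round(4).tolist()
E
python3 - <<'E'
from h import *
P,M=tcp_from_scoop((.431,-.339,.004),MATD,0)
print(P)
a=P.copy();a[2]=.2
w=np.array([.45,.15,.3])
print(rel(w,M),rel(a,M))
E
```

```text
[ 0.44276973 -0.33666045  0.086     ]
([-0.266, -0.0615, -0.3801], [0.0004, 1.0548, -0.0011]) ([-0.7302, 0.039, -0.5262], [0.0004, 1.0548, -0.0011])
```

step_arm:
  steps:
    - {"hand":1,"slide":[-0.266,-0.061,-0.38],"rot":[0,0.5,0]}
    - {"hand":1,"slide":[-0.266,-0.061,-0.38],"rot":[0,0.5,0]}
    - {"hand":1,"slide":[-0.266,-0.061,-0.38],"rot":[0,0.5,0]}
    - {"hand":1,"slide":[-0.266,-0.061,-0.38],"rot":[0,0.5,0]}
    - {"hand":1,"slide":[-0.266,-0.061,-0.38],"rot":[0,1.055,0]}
    - {"hand":1,"slide":[-0.266,-0.061,-0.38],"rot":[0,1.055,0]}
    - {"hand":1,"slide":[-0.5,-0.05,-0.45],"rot":[0,1.055,0]}
    - {"hand":1,"slide":[-0.5,-0.05,-0.45],"rot":[0,1.055,0]}
    - {"hand":1,"slide":[-0.5,-0.05,-0.45],"rot":[0,1.055,0]}
    - {"hand":1,"slide":[-0.5,-0.05,-0.45],"rot":[0,1.055,0]}

```text
time_s: 1.4
ee_pos: [0.4321, -0.0253, 0.2885]
eef_rot: [-1.565, -0.154, 0.154]
wrist_force: [1.2, 0.2, 1.0]
opening: 0.0882
```

```bash
cat > q.py <<'E'
from h import *
P,M=tcp_from_scoop((.431,-.339,.004),MATD,0); a=P.copy(); a[2]=.2
print(cur()[0].round(4),rel(a,M),rel(P,M))
E
python3 q.py
```

```text
[ 0.4321 -0.0253  0.2885] ([-0.0501, 0.0885, -0.3075], [-0.0, -0.0003, 0.0002]) ([-0.0502, 0.2025, -0.3075], [-0.0, -0.0003, 0.0002])
```

step_arm:
  steps:
    - {"hand":1,"slide":[-0.05,0.06,-0.307],"rot":[0,0,0]}
    - {"hand":1,"slide":[-0.05,0.06,-0.307],"rot":[0,0,0]}
    - {"hand":1,"slide":[-0.05,0.06,-0.307],"rot":[0,0,0]}
    - {"hand":1,"slide":[-0.05,0.06,-0.307],"rot":[0,0,0]}
    - {"hand":1,"slide":[-0.05,0.06,-0.307],"rot":[0,0,0]}
    - {"hand":1,"slide":[-0.05,0.06,-0.307],"rot":[0,0,0]}
    - {"hand":1,"slide":[-0.05,0.06,-0.307],"rot":[0,0,0]}
    - {"hand":1,"slide":[-0.05,0.06,-0.307],"rot":[0,0,0]}

```text
time_s: 2.4
ee_pos: [0.4432, -0.3329, 0.2291]
eef_rot: [-1.566, -0.155, 0.155]
wrist_force: [0.2, -0.2, 0.0]
opening: 0.0882
```

```bash
python3 q.py; python3 -c "
from h import *
snap('wrist','w1')
c=snap('side','s1',(300,180,480,330),4)"
```

```text
[ 0.4432 -0.3329  0.2291] ([-0.0012, 0.0291, -0.0036], [0.0004, 0.0012, 0.0004]) ([-0.0012, 0.1431, -0.0036], [0.0004, 0.0012, 0.0004])
```

View pics/s1.png

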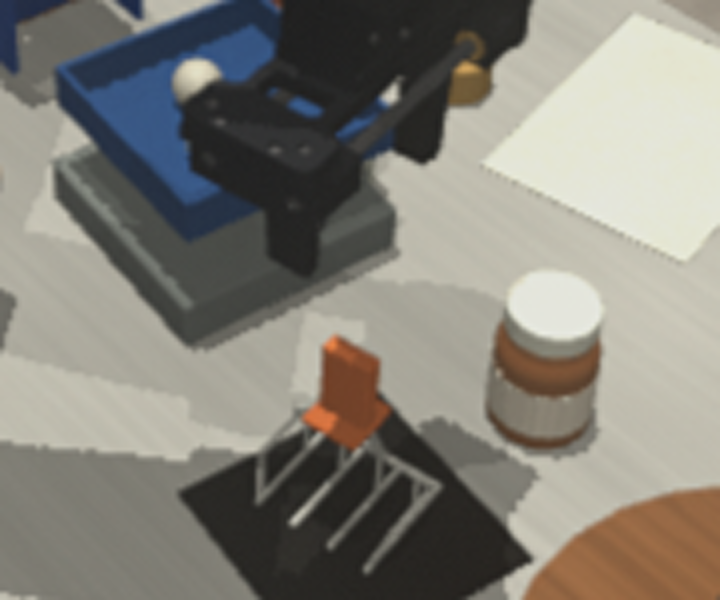

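The scoop hasn't moved (block top at about 387,267 in the full image) and the gripper is above it. Next I descend and grip.

step_arm:
  steps:
    - {"hand":1,"slide":[-0.001,0.05,-0.004],"rot":[0,0.001,0]}
    - {"hand":1,"slide":[-0.001,0.1,-0.004],"rot":[0,0.001,0]}
    - {"hand":1,"slide":[-0.001,0.13,-0.004],"rot":[0,0.001,0]}
    - {"hand":1,"slide":[-0.001,0.143,-0.004],"rot":[0,0.001,0]}
    - {"hand":1,"slide":[-0.001,0.143,-0.004],"rot":[0,0.001,0]}
    - {"hand":0,"slide":[-0.001,0.143,-0.004],"rot":[0,0.001,0]}
    - {"hand":0,"slide":[-0.001,0.143,-0.004],"rot":[0,0.001,0]}
    - {"hand":0,"slide":[-0.001,0.143,-0.004],"rot":[0,0.001,0]}
    - {"hand":0,"slide":[-0.001,0.143,-0.004],"rot":[0,0.001,0]}
    - {"hand":0,"slide":[-0.001,0.143,-0.004],"rot":[0,0.001,0]}
  grip_force: 45

```text
time_s: 3.75
ee_pos: [0.4428, -0.3383, 0.0856]
eef_rot: [-1.565, -0.153, 0.153]
wrist_force: [-0.2, -0.6, -0.1]
opening: 0.0404
```

step_arm:
  steps:
    - {"hand":0,"slide":[0,0,0],"rot":[0,0,0]}
    - {"hand":0,"slide":[0,0,0],"rot":[0,0,0]}
    - {"hand":0,"slide":[0,0,0],"rot":[0,0,0]}

```text
time_s: 4.12
ee_pos: [0.4429, -0.3383, 0.0855]
eef_rot: [-1.565, -0.153, 0.153]
wrist_force: [0.4, -1.1, -2.1]
opening: 0.0115
```

```bash
python3 - <<'E'
from h import *
print(arm.get_state()['ee_pos'],arm.get_state()['opening'],arm.get_state()['wrist_force'])
# refine tub from top0: blue mask inside/outside long edges
t=load("top0"); hsv=cv2.cvtColor(t["color"],cv2.COLOR_BGR2HSV)
lum=t["color"].astype(int)
for u in (125,140,155,170,185,200,215,235):
    print(u,[tuple(lum[v,u].tolist()) for v in list(range(160,170))],[tuple(lum[v,u].tolist()) for v in range(203,217)]) if u in(140,200) else None
E
```

```text
[ 0.44287613 -0.33826846  0.08552455] 0.011474002801934145 [ 0.44747303 -1.12034256 -2.10511266]
140 [(142, 146, 148), (144, 147, 149), (138, 131, 130), (133, 95, 85), (111, 65, 48), (89, 56, 44), (63, 43, 41), (65, 47, 40), (77, 56, 48), (95, 63, 50)] [(105, 63, 48), (108, 66, 50), (99, 59, 39), (100, 57, 43), (111, 68, 48), (125, 72, 50), (122, 72, 51), (90, 58, 47), (66, 49, 43), (79, 69, 67), (107, 113, 108), (137, 142, 142), (144, 150, 152), (140, 145, 148)]
200 [(143, 150, 149), (144, 150, 153), (141, 150, 151), (142, 149, 149), (144, 150, 149), (137, 136, 134), (135, 109, 100), (120, 79, 57), (104, 64, 46), (79, 51, 44)] [(126, 130, 128), (122, 108, 108), (130, 104, 97), (127, 84, 68), (128, 73, 48), (130, 73, 50), (126, 75, 54), (127, 72, 50), (128, 76, 54), (125, 72, 48), (111, 70, 49), (77, 51, 42), (72, 57, 51), (94, 91, 91)]
```

```bash
python3 - <<'E'
from h import *
t=load("top0")
fu=[];nu=[]
for u in range(118,218,4):
    c=t["color"].astype(float)
    col=c[:,u,0]-c[:,u,2]
    b=c[:,u,2]
    # far outer edge: red drops from ~148 through 95
    v=next(v for v in range(155,180) if b[v]<95); v=v-1+(b[v-1]-95)/(b[v-1]-b[v]); fu.append(onz(t,u,v,.082)[:2])
    # near: blue channel bright->dark, through 95, going down from 195+
    g=c[:,u,0]; v=next(v for v in range(206,222) if g[v]<97 and g[v-1]>=97 or g[v]<97 and g[v-2]>100); nu.append(onz(t,u,v-1+(g[v-1]-97)/(g[v-1]-g[v]+1e-9),.082)[:2])
fu=np.array(fu);nu=np.array(nu)
for e in(fu,nu):
    k=np.polyfit(e[:,1],e[:,0],1); r=e[:,0]-np.polyval(k,e[:,1]); ok=abs(r)<.003
    k=np.polyfit(e[ok,1],e[ok,0],1); print(k, np.polyval(k,.233), np.polyval(k,.12),np.polyval(k,.35),r.std(),ok.sum())
E
```

```text
[0.08217102 0.61676339] 0.6359092384503949 0.626623912665574 0.6455232483337935 0.0001967884583661315 25
[0.08268506 0.50761817] 0.526883793565583 0.5175403819032713 0.5365579454637287 0.0040755325192235285 23
```

step_arm:
  steps:
    - {"hand":0,"slide":[0,-0.03,0],"rot":[0,0,0]}
    - {"hand":0,"slide":[0,-0.08,0],"rot":[0,0,0]}
    - {"hand":0,"slide":[0,-0.13,0],"rot":[0,0,0]}
    - {"hand":0,"slide":[0,-0.16,0],"rot":[0,0,0]}
    - {"hand":0,"slide":[0,-0.16,0],"rot":[0,0,0]}
    - {"hand":0,"slide":[0,-0.16,0],"rot":[0,0,0]}

```text
time_s: 4.88
ee_pos: [0.4423, -0.3378, 0.2437]
eef_rot: [-1.563, -0.152, 0.154]
wrist_force: [0.5, 0.2, -1.5]
opening: 0.0117
```

```bash
cat >> h.py <<'E'
TUB=np.array([.5813,.233,0]); TUBY=np.array([.0822,.9966,0]); TUBX=np.array([.9966,-.0822,0])
OFF=(-.012,.0014,.0815)
def tubpose(tipy,tipz,pitch,x=0.,tip=.016):  # place tip (tub y, world z) with pitch deg tips up
    S=scoopR(-TUBY,pitch); o=TUB+TUBY*tipy+TUBX*x+np.array([0,0,tipz])-S@np.array([tip,0,0])
    return tcp_from_scoop(o,-TUBY,pitch,OFF)
E
python3 - <<'E'
from h import *
print(rel(*tubpose(.085,.20,0)))
E
```

```text
([0.2791, -0.0366, 0.6415], [-0.0032, -1.2936, 0.0004])
```

step_arm:
  steps:
    - {"hand":0,"slide":[0.14,-0.037,0.32],"rot":[0,-0.6,0]}
    - {"hand":0,"slide":[0.14,-0.037,0.32],"rot":[0,-0.6,0]}
    - {"hand":0,"slide":[0.14,-0.037,0.32],"rot":[0,-0.6,0]}
    - {"hand":0,"slide":[0.14,-0.037,0.32],"rot":[0,-0.6,0]}
    - {"hand":0,"slide":[0.279,-0.037,0.641],"rot":[0,-1.293,0]}
    - {"hand":0,"slide":[0.279,-0.037,0.641],"rot":[0,-1.293,0]}
    - {"hand":0,"slide":[0.279,-0.037,0.641],"rot":[0,-1.293,0]}
    - {"hand":0,"slide":[0.279,-0.037,0.641],"rot":[0,-1.293,0]}
    - {"hand":0,"slide":[0.279,-0.037,0.641],"rot":[0,-1.293,0]}
    - {"hand":0,"slide":[0.279,-0.037,0.641],"rot":[0,-1.293,0]}

```text
time_s: 6.12
ee_pos: [0.5761, 0.2728, 0.2784]
eef_rot: [-1.246, -1.145, 1.15]
wrist_force: [1.3, -0.2, -0.3]
opening: 0.0115
```

step_arm:
  steps:
    - {"hand":0,"slide":[0,0,0],"rot":[0,0,0]}
    - {"hand":0,"slide":[0,0,0],"rot":[0,0,0]}

```text
time_s: 6.38
ee_pos: [0.576, 0.2704, 0.2789]
eef_rot: [-1.246, -1.145, 1.15]
wrist_force: [-0.4, -1.4, -1.4]
opening: 0.0116
```

```bash
python3 - <<'E'
from h import *
print(cur()[0],rel(*tubpose(.085,.20,0)))
snap("wrist","w2",sc=1.25)
E
```

```text
[0.57596221 0.27037032 0.27890827] ([0.0762, -0.0027, -0.0098], [-0.0028, -0.0004, -0.0014])
```

View pics/w2.png

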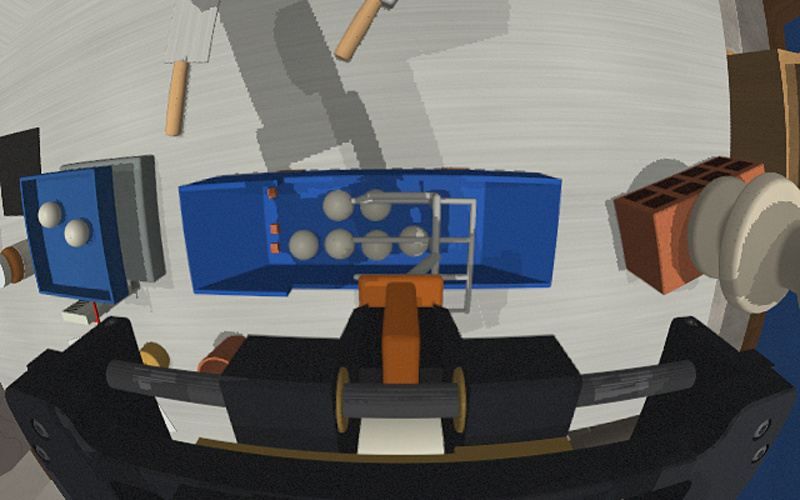

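```bash
python3 - <<'E'
from h import *
c=load("w2")
c2={"color":c["color"],"intrinsics":c["intrinsics"],"T":c["T"]}
p,M=cur(); S=np.c_[-M[:,0],-M[:,2],-M[:,1]]
for u,v in((473,200),(473,240),(469,279),(468,310)):
    w=onz(c2,u/1.25,v/1.25,.199,True); print((S.T@(w-p)+np.array(OFF)).round(4))
for n,(u,v),z in(("rimfar+",(561,178),.082),("rimnear+",(550,287),.082),("high far",(180,186),.102),("high near",(194,294),.102)):
    w=onz(c2,u/1.25,v/1.25,z,True)-TUB; print(n,(w@TUBX).round(4),(w@TUBY).round(4))
E
```

```text
[-0.0557 -0.0393  0.0009]
[-0.0569 -0.0145  0.001 ]
[-0.0558  0.0111  0.001 ]
[-0.0566  0.0328  0.0011]
rimfar+ -0.053 0.1869
rimnear+ 0.0566 0.1871
high far -0.0517 -0.1703
high near 0.0575 -0.1723
```

```bash
python3 - <<'E'
from h import *
print(rel(*tubpose(.06,.092,0,x=.002)))
E
```

```text
([0.0519, 0.1059, -0.0118], [-0.0021, -0.0015, -0.0011])
```

step_arm:
  steps:
    - {"hand":0,"slide":[0.052,0.05,-0.012],"rot":[0,0,0]}
    - {"hand":0,"slide":[0.052,0.09,-0.012],"rot":[0,0,0]}
    - {"hand":0,"slide":[0.052,0.106,-0.012],"rot":[0,0,0]}
    - {"hand":0,"slide":[0.052,0.106,-0.012],"rot":[0,0,0]}
    - {"hand":0,"slide":[0.052,0.106,-0.012],"rot":[0,0,0]}

```text
time_s: 7.05
ee_pos: [0.5933, 0.321, 0.1772]
eef_rot: [-1.249, -1.15, 1.145]
wrist_force: [0.0, 0.1, -2.8]
opening: 0.0115
```

```bash
python3 - <<'E'
from h import *
print(cur()[0],rel(*tubpose(.06,.092,0,x=.002)),arm.get_state()['wrist_force'])
snap("wrist","w3",(240,120,520,300),2.8)
E
```

```text
[0.59332681 0.32098039 0.17720054] ([-0.0007, 0.0037, 0.0014], [0.0035, -0.0016, 0.0014]) [ 0.039482    0.08350593 -2.81127604]
```

View pics/w3.png

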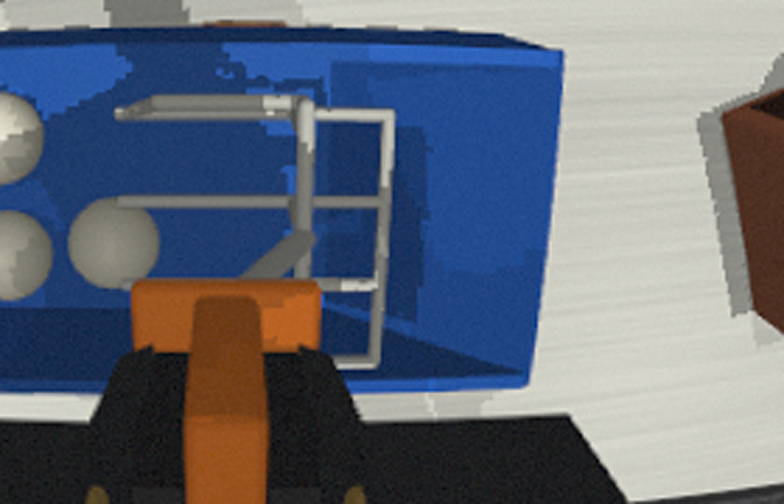

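```bash
python3 - <<'E'
from h import *
c=load("w3"); f=lambda u,v,z:(lambda w:(round(w@TUBX,4),round(w@TUBY,4)))(onz(c,240+u/2.8,120+v/2.8,z,True)-TUB)
print("tub",f(563,52,.082),f(527,385,.082))
z=cur()[0][2]-.0815+.0018
print("scoop",z,f(390,112,z),f(389,203,z),f(378,286,z),f(372,364,z))
print("tips",f(118,114,z),f(118,203,z))
print("ballnear",f(114,243,.038))
E
```

```text
tub (np.float64(-0.0519), np.float64(0.1874)) (np.float64(0.0559), np.float64(0.1874))
scoop 0.09743221246523666 (np.float64(-0.0354), np.float64(0.1327)) (np.float64(-0.0101), np.float64(0.1336)) (np.float64(0.0142), np.float64(0.1318)) (np.float64(0.0387), np.float64(0.1316))
tips (np.float64(-0.0348), np.float64(0.0605)) (np.float64(-0.0103), np.float64(0.0596))
ballnear (np.float64(0.021), np.float64(0.05))
```

```bash
cat > plan.py <<'E'
from h import *
import sys
# args: tipy,tipz,pitch[,x] ...
print(cur()[0].round(4))
for a in sys.argv[1:]:
    v=[float(k) for k in a.split(',')]
    print(a,*rel(*tubpose(v[0],v[1],v[2],x=v[3] if len(v)>3 else .003)))
E
python3 plan.py .078,.060,-25 .078,.026,-25 .060,.0245,-12 .045,.0235,0
```

```text
[0.5932 0.3212 0.1771]
.078,.060,-25 [-0.02, 0.0314, 0.0003] [0.0037, -0.0006, -0.4349]
.078,.026,-25 [-0.02, 0.0654, 0.0004] [0.0037, -0.0006, -0.4349]
.060,.0245,-12 [-0.0185, 0.0671, 0.0004] [0.0036, -0.001, -0.208]
.045,.0235,0 [-0.016, 0.0721, 0.0005] [0.0035, -0.0014, 0.0014]
```

step_arm:
  steps:
    - {"hand":0,"slide":[-0.01,0.01,0],"rot":[0.003,0,-0.15]}
    - {"hand":0,"slide":[-0.02,0.02,0],"rot":[0.003,0,-0.3]}
    - {"hand":0,"slide":[-0.02,0.031,0],"rot":[0.003,0,-0.435]}
    - {"hand":0,"slide":[-0.02,0.045,0],"rot":[0.003,0,-0.435]}
    - {"hand":0,"slide":[-0.02,0.06,0],"rot":[0.003,0,-0.435]}
    - {"hand":0,"slide":[-0.02,0.065,0],"rot":[0.003,0,-0.435]}
    - {"hand":0,"slide":[-0.02,0.066,0],"rot":[0.003,0,-0.435]}
    - {"hand":0,"slide":[-0.02,0.066,0],"rot":[0.003,0,-0.435]}

```text
time_s: 8.1
ee_pos: [0.5909, 0.3022, 0.1091]
eef_rot: [-0.932, -1.337, 0.822]
wrist_force: [0.9, 0.9, -1.2]
opening: 0.0119
```

```bash
python3 plan.py .060,.0245,-12 .045,.0235,0 .03,.023,0 0,.023,0 -.03,.023,0
```

```text
[0.5909 0.3022 0.1091]
.060,.0245,-12 [0.0011, -0.0006, -0.0005] [-0.0023, 0.0001, 0.2254]
.045,.0235,0 [0.0013, 0.0051, -0.0005] [-0.0022, 0.0004, 0.4349]
.03,.023,0 [-0.0126, -0.0008, -0.0005] [-0.0022, 0.0004, 0.4349]
0,.023,0 [-0.0398, -0.0134, -0.0005] [-0.0022, 0.0004, 0.4349]
-.03,.023,0 [-0.067, -0.026, -0.0004] [-0.0022, 0.0004, 0.4349]
```

step_arm:
  steps:
    - {"hand":0,"slide":[0.001,-0.001,0],"rot":[-0.001,0,0.11]}
    - {"hand":0,"slide":[0.001,-0.001,0],"rot":[-0.002,0,0.225]}
    - {"hand":0,"slide":[0.001,0.002,0],"rot":[-0.002,0,0.33]}
    - {"hand":0,"slide":[0.001,0.005,0],"rot":[-0.002,0,0.435]}
    - {"hand":0,"slide":[-0.006,0.002,0],"rot":[-0.002,0,0.435]}
    - {"hand":0,"slide":[-0.013,-0.001,0],"rot":[-0.002,0,0.435]}
    - {"hand":0,"slide":[-0.022,-0.005,0],"rot":[-0.002,0,0.435]}
    - {"hand":0,"slide":[-0.031,-0.009,0],"rot":[-0.002,0,0.435]}
    - {"hand":0,"slide":[-0.04,-0.013,0],"rot":[-0.002,0,0.435]}
    - {"hand":0,"slide":[-0.04,-0.013,0],"rot":[-0.002,0,0.435]}

```text
time_s: 9.35
ee_pos: [0.5875, 0.2591, 0.1037]
eef_rot: [-1.247, -1.147, 1.148]
wrist_force: [-0.7, 0.4, -1.5]
opening: 0.0114
```

```bash
python3 plan.py 0,.023,0 0,.022,0 -.06,.023,0; python3 -c "
from h import *
snap('wrist','w4',(120,100,480,300),2.2)"
```

```text
[0.5875 0.2591 0.1037]
0,.023,0 [0.0015, -0.0008, -0.0004] [-0.001, -0.0015, -0.0001]
0,.022,0 [0.0015, 0.0002, -0.0004] [-0.001, -0.0015, -0.0001]
-.06,.023,0 [-0.0585, -0.0008, -0.0005] [-0.001, -0.0015, -0.0001]
```

View pics/w4.png

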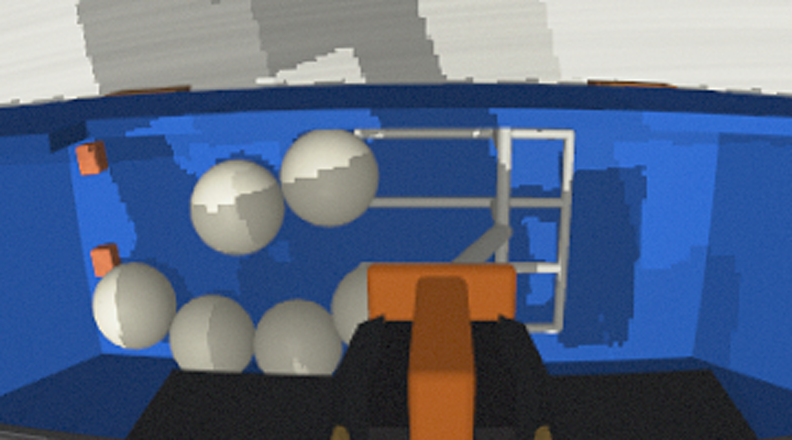

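The tines are sliding under the back two balls, and the others are packed ahead toward the chips. I'll keep pushing.

step_arm:
  steps:
    - {"hand":0,"slide":[-0.008,0,0],"rot":[0,0,0]}
    - {"hand":0,"slide":[-0.016,0,0],"rot":[0,0,0]}
    - {"hand":0,"slide":[-0.024,0,0],"rot":[0,0,0]}
    - {"hand":0,"slide":[-0.032,0,0],"rot":[0,0,0]}
    - {"hand":0,"slide":[-0.04,0,0],"rot":[0,0,0]}
    - {"hand":0,"slide":[-0.048,0,0],"rot":[0,0,0]}
    - {"hand":0,"slide":[-0.054,0,0],"rot":[0,0,0]}
    - {"hand":0,"slide":[-0.058,0,0],"rot":[0,0,0]}
    - {"hand":0,"slide":[-0.058,0,0],"rot":[0,0,0]}

```text
time_s: 10.52
ee_pos: [0.5827, 0.2019, 0.1037]
eef_rot: [-1.247, -1.147, 1.149]
wrist_force: [0.0, -0.0, -2.1]
opening: 0.0115
```

```bash
python3 plan.py -.06,.023,0 -.09,.023,0; python3 -c "
from h import *
snap('wrist','w5',(120,100,480,300),2.2)"
```

```text
[0.5827 0.2019 0.1037]
-.06,.023,0 [-0.0011, -0.0008, -0.0005] [-0.0008, -0.0006, -0.0005]
-.09,.023,0 [-0.0311, -0.0008, -0.0005] [-0.0008, -0.0006, -0.0005]
```

View pics/w5.png

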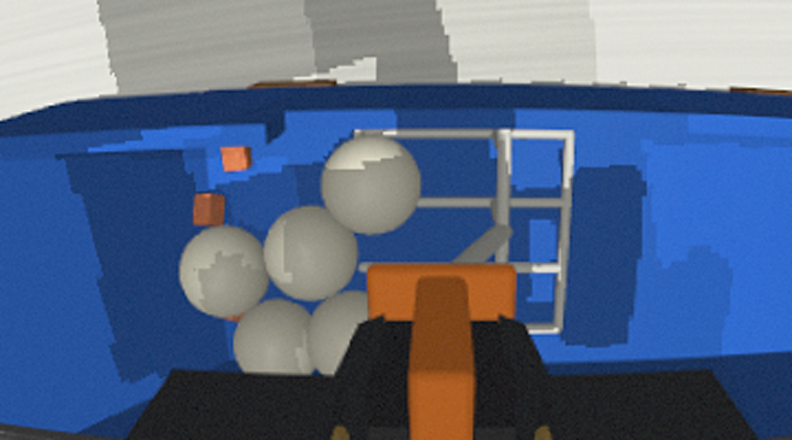

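step_arm:
  steps:
    - {"hand":0,"slide":[-0.007,0,0],"rot":[0,0,0]}
    - {"hand":0,"slide":[-0.014,0,0],"rot":[0,0,0]}
    - {"hand":0,"slide":[-0.021,0,0],"rot":[0,0,0]}
    - {"hand":0,"slide":[-0.027,0,0],"rot":[0,0,0]}
    - {"hand":0,"slide":[-0.033,0,0],"rot":[0,0,0]}
    - {"hand":0,"slide":[-0.036,0,0],"rot":[0,0,0]}
    - {"hand":0,"slide":[-0.036,0,0],"rot":[0,0,0]}

```text
time_s: 11.45
ee_pos: [0.5797, 0.1661, 0.1037]
eef_rot: [-1.247, -1.147, 1.149]
wrist_force: [0.8, 0.4, -1.2]
opening: 0.0115
```

```bash
python3 plan.py -.095,.023,0 -.11,.023,0; python3 -c "
from h import *
snap('wrist','w6',(120,100,480,300),2.2)"
```

```text
[0.5797 0.1661 0.1037]
-.095,.023,0 [-0.0002, -0.0008, -0.0005] [-0.0007, -0.0005, -0.0004]
-.11,.023,0 [-0.0152, -0.0008, -0.0005] [-0.0007, -0.0005, -0.0004]
```

View pics/w6.png

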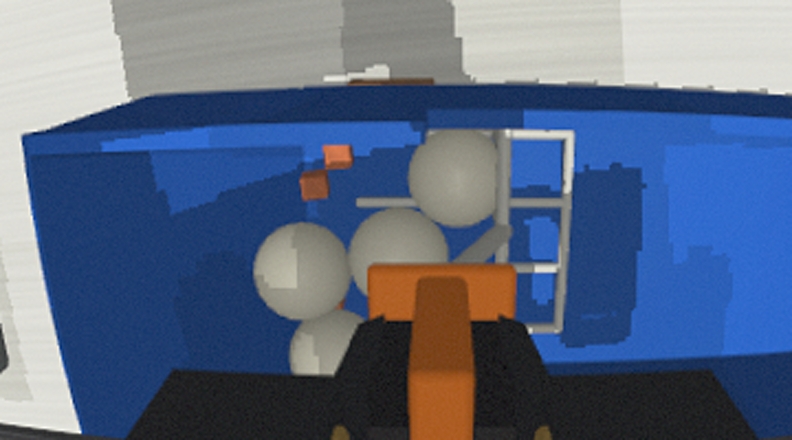

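```bash
python3 plan.py -.093,.036,10 -.091,.047,20 -.088,.09,20 -.088,.14,20
```

```text
[0.5797 0.1662 0.1037]
-.093,.036,10 [0.0154, -0.0077, -0.0005] [-0.0008, -0.0003, 0.174]
-.091,.047,20 [0.0299, -0.0103, -0.0005] [-0.0009, -0.0002, 0.3485]
-.088,.09,20 [0.0329, -0.0533, -0.0005] [-0.0009, -0.0002, 0.3485]
-.088,.14,20 [0.0329, -0.1033, -0.0004] [-0.0009, -0.0002, 0.3485]
```

step_arm:
  steps:
    - {"hand":0,"slide":[0.005,-0.003,0],"rot":[0,0,0.06]}
    - {"hand":0,"slide":[0.01,-0.005,0],"rot":[0,0,0.12]}
    - {"hand":0,"slide":[0.015,-0.008,0],"rot":[0,0,0.174]}
    - {"hand":0,"slide":[0.02,-0.009,0],"rot":[0,0,0.23]}
    - {"hand":0,"slide":[0.025,-0.01,0],"rot":[0,0,0.29]}
    - {"hand":0,"slide":[0.03,-0.011,0],"rot":[0,0,0.349]}
    - {"hand":0,"slide":[0.031,-0.016,0],"rot":[0,0,0.349]}
    - {"hand":0,"slide":[0.032,-0.025,0],"rot":[0,0,0.349]}
    - {"hand":0,"slide":[0.033,-0.035,0],"rot":[0,0,0.349]}
    - {"hand":0,"slide":[0.033,-0.045,0],"rot":[0,0,0.349]}

```text
time_s: 12.75
ee_pos: [0.5825, 0.199, 0.1498]
eef_rot: [-1.486, -0.952, 1.402]
wrist_force: [-0.4, 0.8, -3.1]
opening: 0.012
```

step_arm:
  steps:
    - {"hand":0,"slide":[0.003,-0.01,0],"rot":[0,0,0]}
    - {"hand":0,"slide":[0.007,-0.02,0],"rot":[0,0,0]}
    - {"hand":0,"slide":[0.01,-0.03,0],"rot":[0,0,0]}
    - {"hand":0,"slide":[0.014,-0.04,0],"rot":[0,0,0]}
    - {"hand":0,"slide":[0.018,-0.05,0],"rot":[0,0,0]}
    - {"hand":0,"slide":[0.021,-0.06,0],"rot":[0,0,0]}
    - {"hand":0,"slide":[0.025,-0.07,0],"rot":[0,0,0]}
    - {"hand":0,"slide":[0.025,-0.07,0],"rot":[0,0,0]}
    - {"hand":0,"slide":[0.025,-0.07,0],"rot":[0,0,0]}

```text
time_s: 13.88
ee_pos: [0.5862, 0.2464, 0.2056]
eef_rot: [-1.485, -0.951, 1.404]
wrist_force: [0.0, 0.4, -2.5]
opening: 0.0114
```

```bash
python3 plan.py -.088,.16,20; python3 -c "
from h import *
a=snap('wrist','w7')['color'][80:320,100:500]; b=snap('side','s7')['color'][100:300,230:430]
cv2.imwrite('pics/m7.png',np.hstack([cv2.resize(a,(450,270)),cv2.resize(b,(340,270))]))
print(arm.get_state()['wrist_force'])"
```

```text
[0.5862 0.2464 0.2056]
-.088,.16,20 [-0.0521, -0.0039, -0.0006] [-0.0016, 0.0002, -0.0003]
[-0.11282117  0.17247779 -1.99418293]
```

View pics/m7.png

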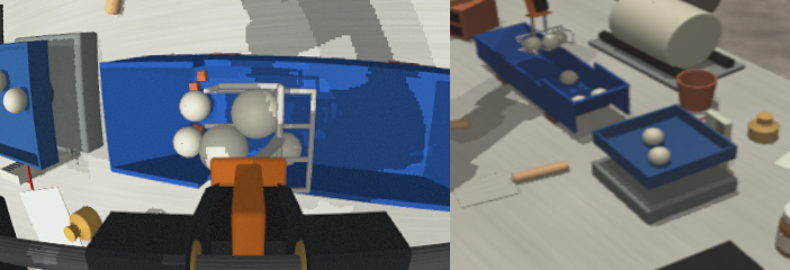

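```bash
cat >> h.py <<'E'
def tippose(x,y,z,pitch,d=-TUBY,tip=.016):
    S=scoopR(d,pitch); o=np.array([x,y,z])-S@np.array([tip,0,0]); return tcp_from_scoop(o,d,pitch,OFF)
E
cat > pp.py <<'E'
from h import *
import sys
print(cur()[0].round(4))
for a in sys.argv[1:]: print(a,*rel(*tippose(*[float(k) for k in a.split(',')])))
E
python3 pp.py .57,.1,.19,20 .541,-.075,.19,20
```

```text
[0.5863 0.2463 0.2055]
.57,.1,.19,20 [-0.105, -0.0166, 0.0028] [-0.0017, 0.0, -0.0003]
.541,-.075,.19,20 [-0.2711, 0.044, 0.0172] [-0.0017, 0.0, -0.0003]
```

step_arm:
  steps:
    - {"hand":0,"slide":[-0.015,-0.01,0],"rot":[0,0,0]}
    - {"hand":0,"slide":[-0.04,-0.018,0.001],"rot":[0,0,0]}
    - {"hand":0,"slide":[-0.07,-0.02,0.002],"rot":[0,0,0]}
    - {"hand":0,"slide":[-0.105,-0.017,0.003],"rot":[0,0,0]}
    - {"hand":0,"slide":[-0.14,-0.004,0.006],"rot":[0,0,0]}
    - {"hand":0,"slide":[-0.175,0.009,0.009],"rot":[0,0,0]}
    - {"hand":0,"slide":[-0.21,0.022,0.012],"rot":[0,0,0]}
    - {"hand":0,"slide":[-0.24,0.033,0.015],"rot":[0,0,0]}
    - {"hand":0,"slide":[-0.26,0.04,0.016],"rot":[0,0,0]}
    - {"hand":0,"slide":[-0.271,0.044,0.017],"rot":[0,0,0]}

```text
time_s: 15.22
ee_pos: [0.5465, -0.0227, 0.2585]
eef_rot: [-1.488, -0.95, 1.401]
wrist_force: [0.5, 0.1, -2.9]
opening: 0.0118
```

```bash
python3 pp.py .541,-.075,.14,20 .541,-.075,.11,5 .541,-.075,.104,-10 .541,-.075,.102,-25 .541,-.075,.102,-38; python3 -c "
from h import *
snap('side','s8',(300,120,460,240),4.5)"
```

```text
[ 0.5465 -0.0227  0.2585]
.541,-.075,.14,20 [0.0192, 0.0479, -0.0001] [-0.0002, -0.0023, -0.0003]
.541,-.075,.11,5 [0.0074, 0.0716, -0.0002] [0.0, -0.0023, -0.2621]
.541,-.075,.104,-10 [-0.013, 0.0786, -0.0002] [0.0003, -0.0023, -0.5239]
.541,-.075,.102,-25 [-0.0337, 0.0877, -0.0003] [0.0007, -0.0022, -0.7857]
.541,-.075,.102,-38 [-0.0501, 0.0982, -0.0003] [0.0009, -0.0022, -1.0126]
```

View pics/s8.png

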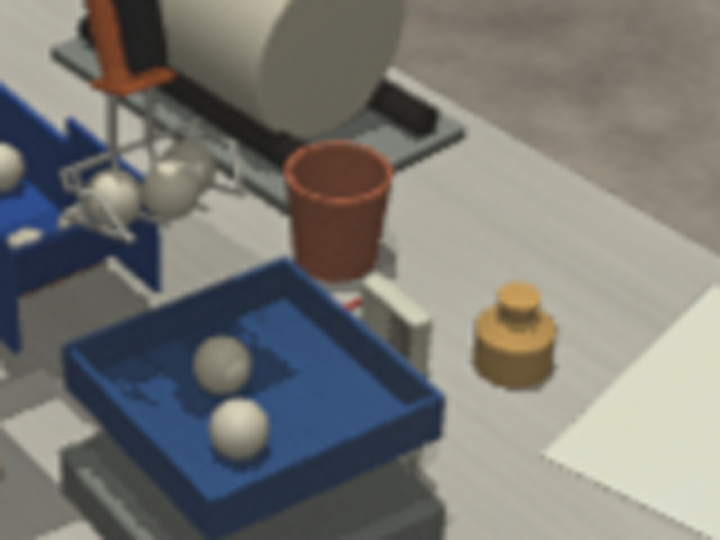

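The scoop carries two balls, possibly with a third behind at (195,155), and no chips are visible. I'm pouring now.

step_arm:
  steps:
    - {"hand":0,"slide":[0.01,0.024,0],"rot":[0,-0.002,0]}
    - {"hand":0,"slide":[0.019,0.048,0],"rot":[0,-0.002,0]}
    - {"hand":0,"slide":[0.013,0.06,0],"rot":[0,-0.002,-0.13]}
    - {"hand":0,"slide":[0.007,0.072,0],"rot":[0,-0.002,-0.262]}
    - {"hand":0,"slide":[-0.003,0.075,0],"rot":[0,-0.002,-0.39]}
    - {"hand":0,"slide":[-0.013,0.079,0],"rot":[0,-0.002,-0.524]}
    - {"hand":0,"slide":[-0.02,0.082,0],"rot":[0,-0.002,-0.61]}
    - {"hand":0,"slide":[-0.027,0.085,0],"rot":[0,-0.002,-0.7]}
    - {"hand":0,"slide":[-0.034,0.088,0],"rot":[0,-0.002,-0.786]}
    - {"hand":0,"slide":[-0.034,0.088,0],"rot":[0,-0.002,-0.786]}

```text
time_s: 16.52
ee_pos: [0.542, -0.0838, 0.186]
eef_rot: [-0.932, -1.338, 0.82]
wrist_force: [0.6, -0.4, -2.2]
opening: 0.0115
```

```bash
python3 pp.py .541,-.075,.102,-30 .541,-.075,.102,-35 .541,-.075,.102,-40
```

```text
[ 0.542  -0.0838  0.186 ]
.541,-.075,.102,-30 [-0.0068, -0.0038, 0.0003] [-0.0012, -0.0005, -0.0878]
.541,-.075,.102,-35 [-0.0142, -0.0053, 0.0003] [-0.0012, -0.0005, -0.1751]
.541,-.075,.102,-40 [-0.0217, -0.0062, 0.0003] [-0.0011, -0.0006, -0.2624]
```

step_arm:
  steps:
    - {"hand":0,"slide":[-0.007,-0.004,0],"rot":[0,0,-0.088]}
    - {"hand":0,"slide":[-0.014,-0.005,0],"rot":[0,0,-0.175]}
    - {"hand":0,"slide":[-0.022,-0.006,0],"rot":[0,0,-0.262]}
    - {"hand":0,"slide":[-0.022,-0.006,0],"rot":[0,0,-0.262]}
    - {"hand":0,"slide":[-0.022,-0.006,0],"rot":[0,0,-0.262]}
    - {"hand":0,"slide":[-0.022,-0.006,0],"rot":[0,0,-0.262]}
    - {"hand":0,"slide":[-0.022,-0.006,0],"rot":[0,0,-0.262]}

```text
time_s: 17.4
ee_pos: [0.5403, -0.1045, 0.1827]
eef_rot: [-0.736, -1.426, 0.62]
wrist_force: [0.1, -0.1, -2.1]
opening: 0.0117
```

```bash
python3 pp.py .541,-.075,.16,-40 .541,-.065,.2,-20 .541,-.03,.2,0; python3 -c "
from h import *
a=snap('wrist','w9')['color'][60:320,60:500]; b=snap('side','s9')['color'][110:250,280:440]
cv2.imwrite('pics/m9.png',np.hstack([cv2.resize(a,(440,280)),cv2.resize(b,(340,280),interpolation=cv2.INTER_CUBIC)]))"
```

```text
[ 0.5403 -0.1045  0.1827]
.541,-.075,.16,-40 [0.036, -0.0452, 0.0003] [-0.0019, 0.0018, -0.0003]
.541,-.065,.2,-20 [0.0955, -0.055, 0.0011] [-0.0015, 0.0021, 0.3487]
.541,-.03,.2,0 [0.1419, -0.01, 0.0038] [-0.0012, 0.0024, 0.6978]
```

View pics/m9.png

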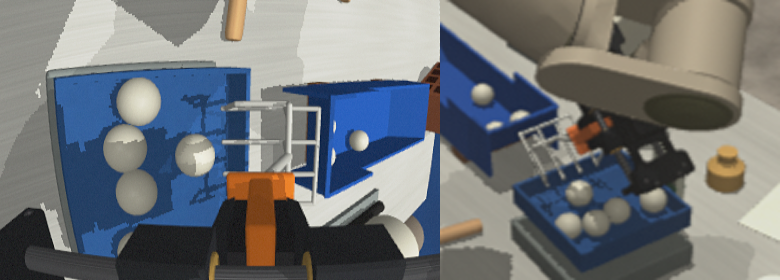

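Five balls are now on the pan, the scoop is empty, and three balls remain in the tub. I need exactly one more, so I'm retracting and measuring.

step_arm:
  steps:
    - {"hand":0,"slide":[0.018,-0.022,0],"rot":[0,0.002,0]}
    - {"hand":0,"slide":[0.036,-0.045,0],"rot":[0,0.002,0]}
    - {"hand":0,"slide":[0.066,-0.05,0.001],"rot":[0,0.002,0.17]}
    - {"hand":0,"slide":[0.095,-0.055,0.001],"rot":[0,0.002,0.349]}
    - {"hand":0,"slide":[0.12,-0.035,0.003],"rot":[0,0.002,0.52]}
    - {"hand":0,"slide":[0.142,-0.01,0.004],"rot":[0,0.002,0.698]}
    - {"hand":0,"slide":[0.142,-0.01,0.004],"rot":[0,0.002,0.698]}

```text
time_s: 18.38
ee_pos: [0.5441, 0.0016, 0.2817]
eef_rot: [-1.243, -1.153, 1.154]
wrist_force: [0.2, 0.0, -1.4]
opening: 0.0117
```

```bash
python3 - <<'E'
from h import *
print(rel(*tippose(.585,.30,.2,0)),rel(*tubpose(.078,.2,0)),rel(*tubpose(.078,.06,-25)))
s=snap("side","s10"); t=snap("top","t10")
for c,n in((s,"side"),(t,"top")):
    hsv=cv2.cvtColor(c["color"],cv2.COLOR_BGR2HSV); m=cv2.inRange(hsv,(0,0,85),(40,90,255))
    k,l,st,ce=cv2.connectedComponentsWithStats(m)
    for i in range(1,k):
        if 20<st[i][4]<400:
            w=onz(c,*ce[i],.038)-TUB; a,b=w@TUBX,w@TUBY
            w2=onz(c,*ce[i],.087)
            if abs(a)<.06 and abs(b)<.18: print(n,"tub",a.round(3),b.round(3),st[i][4])
            elif .45<w2[0]<.64 and -.21<w2[1]<-.03: print(n,"pan",w2.round(3),st[i][4])
E
```

```text
([0.3286, 0.0004, -0.02], [-0.0012, 0.007, 0.0006]) ([0.3395, 0.0004, -0.0219], [-0.0012, 0.007, 0.0006]) ([0.3023, 0.1361, -0.0218], [-0.0027, 0.0067, -0.4358])
side tub 0.034 -0.009 77
side tub 0.046 -0.085 21
side pan [ 0.534 -0.091  0.087] 115
side pan [ 0.593 -0.156  0.087] 122
side pan [ 0.517 -0.141  0.087] 356
top tub 0.033 -0.014 121
top pan [ 0.593 -0.156  0.087] 133
top pan [ 0.515 -0.14   0.087] 395
top pan [ 0.534 -0.092  0.087] 124
```

step_arm:
  steps:
    - {"hand":0,"slide":[0.34,0,-0.022],"rot":[0,0.007,0]}
    - {"hand":0,"slide":[0.34,0,-0.022],"rot":[0,0.007,0]}
    - {"hand":0,"slide":[0.34,0,-0.022],"rot":[0,0.007,0]}
    - {"hand":0,"slide":[0.34,0,-0.022],"rot":[0,0.007,0]}
    - {"hand":0,"slide":[0.34,0,-0.022],"rot":[0,0.007,0]}
    - {"hand":0,"slide":[0.34,0,-0.022],"rot":[0,0.007,0]}
    - {"hand":0,"slide":[0.32,0.05,-0.022],"rot":[-0.002,0.007,-0.17]}
    - {"hand":0,"slide":[0.31,0.1,-0.022],"rot":[-0.003,0.007,-0.3]}
    - {"hand":0,"slide":[0.302,0.136,-0.022],"rot":[-0.003,0.007,-0.436]}
    - {"hand":0,"slide":[0.302,0.136,-0.022],"rot":[-0.003,0.007,-0.436]}

```text
time_s: 19.73
ee_pos: [0.5911, 0.2923, 0.1422]
eef_rot: [-0.937, -1.324, 0.812]
wrist_force: [0.6, 0.2, -1.6]
opening: 0.0115
```

```bash
python3 plan.py .078,.03,-25 .060,.0245,-12 .045,.023,0 -.04,.023,0
```

```text
[0.5911 0.2923 0.1422]
.078,.03,-25 [-0.003, 0.0279, 0.0004] [-0.0014, -0.0159, -0.001]
.060,.0245,-12 [-0.0041, 0.0336, 0.0004] [-0.0032, -0.0156, 0.2259]
.045,.023,0 [-0.0041, 0.0397, 0.0004] [-0.0049, -0.0153, 0.4354]
-.04,.023,0 [-0.0811, 0.0039, -0.0008] [-0.0049, -0.0153, 0.4354]
```

step_arm:
  steps:
    - {"hand":0,"slide":[-0.003,0.015,0],"rot":[-0.001,-0.016,0]}
    - {"hand":0,"slide":[-0.003,0.028,0],"rot":[-0.001,-0.016,0]}
    - {"hand":0,"slide":[-0.004,0.031,0],"rot":[-0.002,-0.016,0.11]}
    - {"hand":0,"slide":[-0.004,0.033,0],"rot":[-0.003,-0.016,0.226]}
    - {"hand":0,"slide":[-0.004,0.036,0],"rot":[-0.004,-0.015,0.33]}
    - {"hand":0,"slide":[-0.004,0.039,0],"rot":[-0.005,-0.015,0.435]}
    - {"hand":0,"slide":[-0.022,0.032,0],"rot":[-0.005,-0.015,0.435]}
    - {"hand":0,"slide":[-0.042,0.022,0],"rot":[-0.005,-0.015,0.435]}
    - {"hand":0,"slide":[-0.055,0.016,-0.001],"rot":[-0.005,-0.015,0.435]}
    - {"hand":0,"slide":[-0.068,0.01,-0.001],"rot":[-0.005,-0.015,0.435]}

```text
time_s: 20.98
ee_pos: [0.5872, 0.2376, 0.1081]
eef_rot: [-1.25, -1.159, 1.146]
wrist_force: [-0.0, -0.0, -2.2]
opening: 0.0116
```

```bash
python3 plan.py -.04,.023,0  -.085,.023,0
```

```text
[0.5872 0.2376 0.1081]
-.04,.023,0 [-0.0171, 0.0035, 0.0012] [0.0084, 0.0044, 0.0025]
-.085,.023,0 [-0.0621, 0.0034, 0.0014] [0.0084, 0.0044, 0.0025]
```

step_arm:
  steps:
    - {"hand":0,"slide":[0,0.002,0.001],"rot":[0.008,0.004,0.002]}
    - {"hand":0,"slide":[0,0.004,0.001],"rot":[0.008,0.004,0.002]}
    - {"hand":0,"slide":[-0.008,0.004,0.001],"rot":[0.008,0.004,0.002]}
    - {"hand":0,"slide":[-0.017,0.004,0.001],"rot":[0.008,0.004,0.002]}
    - {"hand":0,"slide":[-0.026,0.004,0.001],"rot":[0.008,0.004,0.002]}
    - {"hand":0,"slide":[-0.035,0.004,0.001],"rot":[0.008,0.004,0.002]}
    - {"hand":0,"slide":[-0.044,0.004,0.001],"rot":[0.008,0.004,0.002]}
    - {"hand":0,"slide":[-0.053,0.004,0.001],"rot":[0.008,0.004,0.002]}
    - {"hand":0,"slide":[-0.062,0.004,0.001],"rot":[0.008,0.004,0.002]}
    - {"hand":0,"slide":[-0.062,0.004,0.001],"rot":[0.008,0.004,0.002]}

```text
time_s: 22.22
ee_pos: [0.5813, 0.1769, 0.1036]
eef_rot: [-1.246, -1.149, 1.149]
wrist_force: [-1.0, -0.5, -2.0]
opening: 0.0118
```

```bash
python3 plan.py -.085,.023,0 -.1,.023,0; python3 -c "
from h import *
a=snap('wrist','w11')['color'][100:300,120:480];b=snap('side','s11')['color'][110:200,240:350]
cv2.imwrite('pics/m11.png',np.hstack([cv2.resize(a,(450,270)),cv2.resize(b,(340,270),interpolation=cv2.INTER_CUBIC)]))"
```

```text
[0.5813 0.1769 0.1036]
-.085,.023,0 [-0.0011, -0.0009, 0.0002] [-0.0004, 0.001, -0.0001]
-.1,.023,0 [-0.0161, -0.0009, 0.0002] [-0.0004, 0.001, -0.0001]
```

View pics/m11.png

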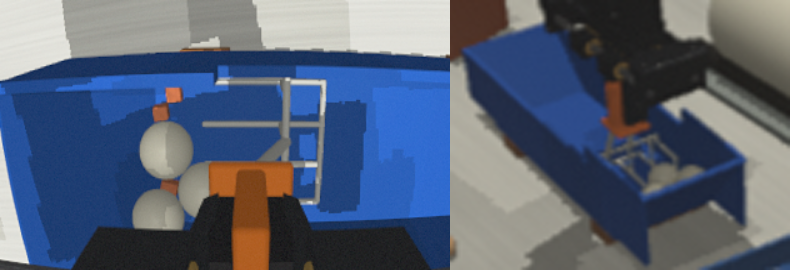

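One ball is at the tips, with two others against the wall ahead of it. I'll advance 12 mm and then tip the scoop up.

step_arm:
  steps:
    - {"hand":0,"slide":[-0.006,0,0],"rot":[0,0,0]}
    - {"hand":0,"slide":[-0.013,0,0],"rot":[0,0,0]}
    - {"hand":0,"slide":[-0.013,0,0],"rot":[0,0,0]}
    - {"hand":0,"slide":[-0.008,-0.003,0],"rot":[0,0,0.06]}
    - {"hand":0,"slide":[-0.003,-0.005,0],"rot":[0,0,0.12]}
    - {"hand":0,"slide":[0.002,-0.008,0],"rot":[0,0,0.174]}
    - {"hand":0,"slide":[0.007,-0.009,0],"rot":[0,0,0.23]}
    - {"hand":0,"slide":[0.012,-0.01,0],"rot":[0,0,0.29]}
    - {"hand":0,"slide":[0.017,-0.011,0],"rot":[0,0,0.349]}
    - {"hand":0,"slide":[0.018,-0.018,0],"rot":[0,0,0.349]}

```text
time_s: 23.58
ee_pos: [0.5824, 0.1963, 0.1211]
eef_rot: [-1.484, -0.954, 1.406]
wrist_force: [0.0, -0.9, -1.7]
opening: 0.0117
```

```bash
python3 plan.py -.085,.08,20 -.07,.12,20 -.07,.19,20
```

```text
[0.5824 0.1963 0.1211]
-.085,.08,20 [-0.0036, -0.0263, -0.0002] [-0.0003, 0.0035, 0.0002]
-.07,.12,20 [-0.0031, -0.069, -0.0002] [-0.0003, 0.0035, 0.0002]
-.07,.19,20 [-0.0271, -0.1348, -0.0001] [-0.0003, 0.0035, 0.0002]
```

step_arm:
  steps:
    - {"hand":0,"slide":[-0.001,-0.01,0],"rot":[0,0.003,0]}
    - {"hand":0,"slide":[-0.003,-0.024,0],"rot":[0,0.003,0]}
    - {"hand":0,"slide":[-0.003,-0.039,0],"rot":[0,0.003,0]}
    - {"hand":0,"slide":[-0.003,-0.054,0],"rot":[0,0.003,0]}
    - {"hand":0,"slide":[-0.003,-0.069,0],"rot":[0,0.003,0]}
    - {"hand":0,"slide":[-0.012,-0.092,0],"rot":[0,0.003,0]}
    - {"hand":0,"slide":[-0.02,-0.115,0],"rot":[0,0.003,0]}
    - {"hand":0,"slide":[-0.027,-0.135,0],"rot":[0,0.003,0]}
    - {"hand":0,"slide":[-0.027,-0.135,0],"rot":[0,0.003,0]}

```text
time_s: 24.7
ee_pos: [0.5848, 0.2166, 0.2595]
eef_rot: [-1.489, -0.955, 1.399]
wrist_force: [0.1, -0.5, -1.8]
opening: 0.0117
```

```bash
python3 pp.py .55,-.0,.19,20 .541,-.068,.19,20; python3 -c "
from h import *
a=snap('wrist','w12')['color'][100:300,120:480];b=snap('side','s12')['color'][90:200,240:360]
cv2.imwrite('pics/m12.png',np.hstack([cv2.resize(a,(450,270)),cv2.resize(b,(340,270),interpolation=cv2.INTER_CUBIC)]))"
```

```text
[0.5848 0.2166 0.2595]
.55,-.0,.19,20 [-0.1539, 0.0583, 0.0153] [0.0037, -0.0022, 0.0014]
.541,-.068,.19,20 [-0.2183, 0.0817, 0.0186] [0.0037, -0.0022, 0.0014]
```

View pics/m12.png

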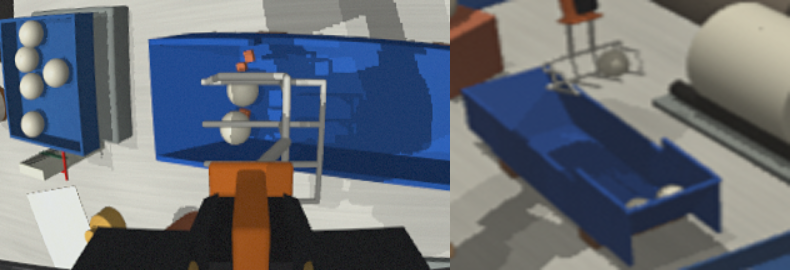

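One ball is in the scoop, two balls and the chips are in the tub, and five are on the pan. I'm carrying it to the pan.

step_arm:
  steps:
    - {"hand":0,"slide":[-0.02,0.007,0.002],"rot":[0.004,-0.002,0]}
    - {"hand":0,"slide":[-0.045,0.017,0.005],"rot":[0.004,-0.002,0]}
    - {"hand":0,"slide":[-0.08,0.03,0.008],"rot":[0.004,-0.002,0]}
    - {"hand":0,"slide":[-0.115,0.043,0.011],"rot":[0.004,-0.002,0]}
    - {"hand":0,"slide":[-0.15,0.056,0.014],"rot":[0.004,-0.002,0]}
    - {"hand":0,"slide":[-0.18,0.067,0.016],"rot":[0.004,-0.002,0]}
    - {"hand":0,"slide":[-0.205,0.077,0.018],"rot":[0.004,-0.002,0]}
    - {"hand":0,"slide":[-0.218,0.082,0.019],"rot":[0.004,-0.002,0]}
    - {"hand":0,"slide":[-0.218,0.082,0.019],"rot":[0.004,-0.002,0]}

```text
time_s: 25.92
ee_pos: [0.5459, -0.0146, 0.2547]
eef_rot: [-1.482, -0.948, 1.404]
wrist_force: [0.5, 0.3, -2.4]
opening: 0.0117
```

```bash
python3 pp.py .541,-.068,.14,20 .541,-.068,.105,5 .541,-.068,.092,-10 .541,-.068,.09,-25 .541,-.068,.09,-40
```

```text
[ 0.5459 -0.0146  0.2547]
.541,-.068,.14,20 [0.0168, 0.0446, -0.0011] [-0.0048, 0.0001, 0.0003]
.541,-.068,.105,5 [0.0067, 0.073, -0.0012] [-0.0048, -0.0005, -0.2615]
.541,-.068,.092,-10 [-0.0113, 0.0866, -0.0013] [-0.0047, -0.0011, -0.5233]
.541,-.068,.09,-25 [-0.032, 0.0957, -0.0013] [-0.0046, -0.0017, -0.7851]
.541,-.068,.09,-40 [-0.0507, 0.1081, -0.0014] [-0.0044, -0.0024, -1.0469]
```

step_arm:
  steps:
    - {"hand":0,"slide":[0.012,0.03,-0.001],"rot":[-0.005,0,0]}
    - {"hand":0,"slide":[0.013,0.055,-0.001],"rot":[-0.005,0,-0.13]}
    - {"hand":0,"slide":[0.007,0.073,-0.001],"rot":[-0.005,0,-0.262]}
    - {"hand":0,"slide":[-0.002,0.08,-0.001],"rot":[-0.005,0,-0.39]}
    - {"hand":0,"slide":[-0.011,0.086,-0.001],"rot":[-0.005,-0.001,-0.523]}
    - {"hand":0,"slide":[-0.018,0.09,-0.001],"rot":[-0.005,-0.001,-0.61]}
    - {"hand":0,"slide":[-0.025,0.093,-0.001],"rot":[-0.005,-0.001,-0.7]}
    - {"hand":0,"slide":[-0.032,0.096,-0.001],"rot":[-0.005,-0.002,-0.785]}
    - {"hand":0,"slide":[-0.041,0.102,-0.001],"rot":[-0.004,-0.002,-0.915]}
    - {"hand":0,"slide":[-0.051,0.108,-0.001],"rot":[-0.004,-0.002,-1.047]}

```text
time_s: 27.18
ee_pos: [0.5403, -0.0985, 0.1713]
eef_rot: [-0.734, -1.428, 0.617]
wrist_force: [0.1, 0.3, -2.1]
opening: 0.012
```

step_arm:
  steps:
    - {"hand":0,"slide":[0,0,0],"rot":[0,0,0]}
    - {"hand":0,"slide":[0,0,0],"rot":[0,0,0]}
    - {"hand":0,"slide":[0,0,0],"rot":[0,0,0]}
    - {"hand":0,"slide":[0,0,0],"rot":[0,0,0]}

```text
time_s: 27.68
ee_pos: [0.5399, -0.0982, 0.1716]
eef_rot: [-0.738, -1.427, 0.62]
wrist_force: [-0.2, 0.4, -2.1]
opening: 0.0117
```

```bash
python3 pp.py .541,-.068,.15,-40 .541,-.06,.2,-20 .541,-.03,.2,0
```

```text
[ 0.5399 -0.0982  0.1716]
.541,-.068,.15,-40 [0.0371, -0.0456, -0.0001] [-0.0003, 0.0024, -0.0014]
.541,-.06,.2,-20 [0.1015, -0.0644, 0.0004] [0.0002, 0.0025, 0.3477]
.541,-.03,.2,0 [0.1442, -0.0227, 0.0028] [0.0006, 0.0024, 0.6968]
```

Retract and measure the pan, both the ball count and the pointer.

step_arm:
  steps:
    - {"hand":0,"slide":[0.018,-0.022,0],"rot":[0,0.002,0]}
    - {"hand":0,"slide":[0.037,-0.046,0],"rot":[0,0.002,0]}
    - {"hand":0,"slide":[0.07,-0.055,0],"rot":[0,0.002,0.17]}
    - {"hand":0,"slide":[0.101,-0.064,0],"rot":[0,0.002,0.348]}
    - {"hand":0,"slide":[0.124,-0.044,0.002],"rot":[0,0.002,0.52]}
    - {"hand":0,"slide":[0.144,-0.023,0.003],"rot":[0,0.002,0.697]}
    - {"hand":0,"slide":[0.144,-0.023,0.003],"rot":[0,0.002,0.697]}
    - {"hand":0,"slide":[0.144,-0.023,0.003],"rot":[0,0.002,0.697]}

```text
time_s: 28.68
ee_pos: [0.5444, -0.0032, 0.2813]
eef_rot: [-1.246, -1.149, 1.147]
wrist_force: [-0.2, 0.3, -1.0]
opening: 0.0115
```

```bash
python3 -c "
from h import *
a=snap('wrist','w13')['color'][60:320,0:360];b=snap('side','s13')['color'][130:240,300:430]
cv2.imwrite('pics/m13.png',np.hstack([cv2.resize(a,(400,290)),cv2.resize(b,(390,290),interpolation=cv2.INTER_CUBIC)]))"
```

```text
(no output)
```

View pics/m13.png

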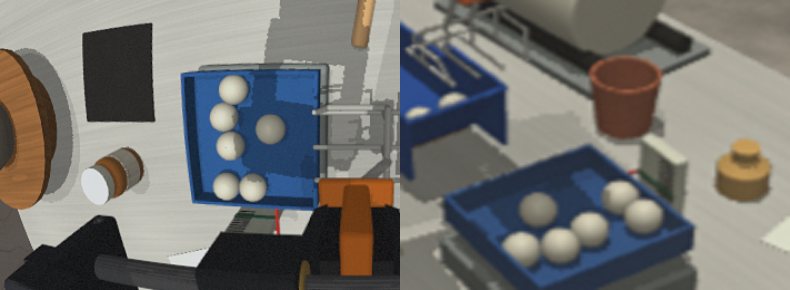

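Six balls are on the pan and the scoop is empty. Next I park the scoop at its original spot.

```bash
cat > park.py <<'E'
from h import *
_,M=tcp_from_scoop((.431,-.339,.004),MATD,0)
for z in(.27,.15,.095,.086): print(z,rel(np.array([.4429,-.3383,z]),M))
E
python3 park.py
```

```text
0.27 ([-0.3412, 0.0106, 0.0728], [-0.0016, 1.2894, 0.0012])
0.15 ([-0.3414, 0.1306, 0.0728], [-0.0016, 1.2894, 0.0012])
0.095 ([-0.3415, 0.1856, 0.0727], [-0.0016, 1.2894, 0.0012])
0.086 ([-0.3415, 0.1946, 0.0727], [-0.0016, 1.2894, 0.0012])
```

step_arm:
  steps:
    - {"hand":0,"slide":[-0.341,0,0.073],"rot":[0,1.289,0]}
    - {"hand":0,"slide":[-0.341,0,0.073],"rot":[0,1.289,0]}
    - {"hand":0,"slide":[-0.341,0,0.073],"rot":[0,1.289,0]}
    - {"hand":0,"slide":[-0.341,0,0.073],"rot":[0,1.289,0]}
    - {"hand":0,"slide":[-0.341,0,0.073],"rot":[0,1.289,0]}
    - {"hand":0,"slide":[-0.341,0,0.073],"rot":[0,1.289,0]}
    - {"hand":0,"slide":[-0.341,0,0.073],"rot":[0,1.289,0]}
    - {"hand":0,"slide":[-0.341,0,0.073],"rot":[0,1.289,0]}
    - {"hand":0,"slide":[-0.341,0,0.073],"rot":[0,1.289,0]}
    - {"hand":0,"slide":[-0.341,0,0.073],"rot":[0,1.289,0]}

```text
time_s: 30.02
ee_pos: [0.4434, -0.337, 0.2811]
eef_rot: [-1.564, -0.158, 0.157]
wrist_force: [0.4, 0.3, -1.4]
opening: 0.0116
```

```bash
python3 park.py
```

```text
0.27 ([-0.0008, 0.0111, -0.0012], [-0.0009, 0.0042, 0.0003])
0.15 ([-0.0008, 0.1311, -0.0013], [-0.0009, 0.0042, 0.0003])
0.095 ([-0.0008, 0.1861, -0.0013], [-0.0009, 0.0042, 0.0003])
0.086 ([-0.0008, 0.1951, -0.0013], [-0.0009, 0.0042, 0.0003])
```

step_arm:
  steps:
    - {"hand":0,"slide":[-0.001,0.05,-0.001],"rot":[0,0.004,0]}
    - {"hand":0,"slide":[-0.001,0.1,-0.001],"rot":[0,0.004,0]}
    - {"hand":0,"slide":[-0.001,0.145,-0.001],"rot":[0,0.004,0]}
    - {"hand":0,"slide":[-0.001,0.17,-0.001],"rot":[0,0.004,0]}
    - {"hand":0,"slide":[-0.001,0.182,-0.001],"rot":[0,0.004,0]}
    - {"hand":0,"slide":[-0.001,0.19,-0.001],"rot":[0,0.004,0]}
    - {"hand":0,"slide":[-0.001,0.195,-0.001],"rot":[0,0.004,0]}
    - {"hand":0,"slide":[-0.001,0.195,-0.001],"rot":[0,0.004,0]}
    - {"hand":0,"slide":[-0.001,0.195,-0.001],"rot":[0,0.004,0]}

```text
time_s: 31.15
ee_pos: [0.4428, -0.3384, 0.0865]
eef_rot: [-1.565, -0.153, 0.152]
wrist_force: [-0.9, -0.2, -2.6]
opening: 0.0118
```

step_arm:
  steps:
    - {"hand":0.2,"slide":[0,0,0],"rot":[0,0,0]}
    - {"hand":0.4,"slide":[0,0,0],"rot":[0,0,0]}
    - {"hand":0.5,"slide":[0,0,0],"rot":[0,0,0]}
    - {"hand":0.5,"slide":[0,0,0],"rot":[0,0,0]}
    - {"hand":0.5,"slide":[0,-0.02,0],"rot":[0,0,0]}
    - {"hand":0.5,"slide":[0,-0.05,0],"rot":[0,0,0]}
    - {"hand":0.5,"slide":[0,-0.1,0],"rot":[0,0,0]}
    - {"hand":0.5,"slide":[0,-0.15,0],"rot":[0,0,0]}
    - {"hand":0.5,"slide":[0,-0.2,0],"rot":[0,0,0]}
    - {"hand":0.5,"slide":[0,-0.2,0],"rot":[0,0,0]}

```text
time_s: 32.4
ee_pos: [0.4433, -0.339, 0.2897]
eef_rot: [-1.571, -0.156, 0.149]
wrist_force: [0.8, -0.9, -0.2]
opening: 0.0441
```

step_arm:
  steps:
    - {"hand":0.5,"slide":[0.05,-0.05,0.06],"rot":[0,0,0]}
    - {"hand":0.5,"slide":[0,-0.08,0.12],"rot":[0,0,0]}
    - {"hand":0.5,"slide":[-0.05,-0.08,0.18],"rot":[0,0,0]}
    - {"hand":0.5,"slide":[-0.08,-0.08,0.22],"rot":[0,0,0]}
    - {"hand":0.5,"slide":[-0.08,-0.08,0.22],"rot":[0,0,0]}

```text
time_s: 33.02
ee_pos: [0.3197, -0.1361, 0.3656]
eef_rot: [-1.564, -0.153, 0.153]
wrist_force: [1.3, -0.3, 0.8]
opening: 0.0441
```

```bash
python3 - <<'E'
from h import *
print(arm.get_state()['ee_pos'],arm.get_state()['wrist_force'])
w=snap('wrist','w14');s=snap('side','s14');t=snap('top','t14')
# pan-rim height: dark/bright edges; ball centres triangulated between side and top
def balls(c):
    m=cv2.inRange(cv2.cvtColor(c["color"],cv2.COLOR_BGR2HSV),(0,0,85),(40,90,255)); k,l,st,ce=cv2.connectedComponentsWithStats(m)
    return [(ce[i],st[i][4]) for i in range(1,k) if 60<st[i][4]<1200]
for c,n in((s,"side"),(t,"top")):
    for ce,a in balls(c):
        p=onz(c,*ce,.079)
        if .44<p[0]<.64 and -.22<p[1]<-.02: print(n,"pan",p.round(3),a,ce.round(1))
        q=onz(c,*ce,.038)-TUB
        if abs(q@TUBX)<.06 and abs(q@TUBY)<.18: print(n,"tub",(q@TUBX).round(3),(q@TUBY).round(3),a)
rs=lambda im,x0,y0,x1,y1,wd,h: cv2.resize(im[y0:y1,x0:x1],(wd,h),interpolation=cv2.INTER_CUBIC)
S=s["color"];a=np.hstack([rs(S,360,150,410,200,260,260),rs(S,330,250,440,350,260,260),rs(S,240,110,350,200,270,260)])
b=np.hstack([rs(w["color"],0,0,640,400,430,280),rs(t["color"],95,140,485,300,360,280)])
cv2.imwrite('pics/f.png',np.vstack([a,b[:,:790]]))
E
```

```text
[ 0.31973188 -0.1360778   0.36557376] [ 1.29130933 -0.29756336  0.80120252]
side pan [ 0.597 -0.142  0.079] 235 [377.2 207.9]
side pan [ 0.534 -0.094  0.079] 116 [345.5 208.8]
side pan [ 0.518 -0.139  0.079] 353 [352.5 220.9]
top pan [ 0.596 -0.143  0.079] 266 [354.  179.5]
top tub 0.036 -0.113 126
top tub -0.001 -0.109 115
top pan [ 0.515 -0.141  0.079] 384 [354.2 214.3]
top pan [ 0.533 -0.096  0.079] 123 [334.3 207.1]
```

View pics/f.png

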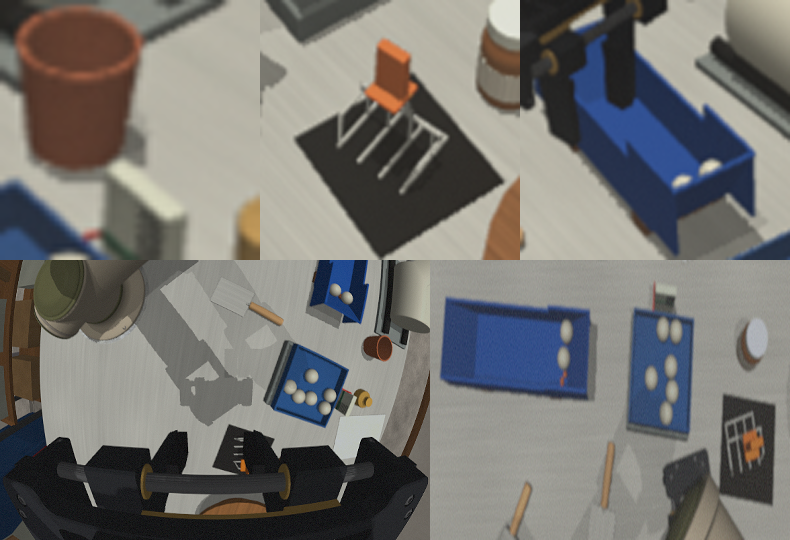

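```bash
python3 - <<'E'
from h import *
s,t=load("s14"),load("t14")
for a,b in(((345.5,208.8),(334.3,207.1)),((377.2,207.9),(354.,179.5)),((352.5,220.9),(354.2,214.3))): print("z",tri(s,a,t,b).round(4))
s0,t0=load("s10"),load("t10")
h0=cv2.cvtColor(s0["color"],cv2.COLOR_BGR2HSV)
def cen(c):
    m=cv2.inRange(cv2.cvtColor(c["color"],cv2.COLOR_BGR2HSV),(0,0,85),(40,90,255));k,l,st,ce=cv2.connectedComponentsWithStats(m)
    return [ce[i] for i in range(1,k) if 60<st[i][4]<150 and np.linalg.norm(onz(c,*ce[i],.087)[:2]-[.534,-.091])<.02]
print("5 balls z",tri(s0,cen(s0)[0],t0,cen(t0)[0]).round(4))
z=load("top0"),load("side0"); print("2 balls", tri(z[1],[p for p in cv2.HoughCircles(cv2.cvtColor(z[1]["color"],6),3,1,10,param1=80,param2=10,minRadius=5,maxRadius=9)[0] if abs(p[0]-350)<8 and abs(p[1]-200)<12][0][:2],z[0],(336.0,201.4)).round(4))
for c,zz in((t,.027),):
    hsv=cv2.cvtColor(c["color"],cv2.COLOR_BGR2HSV); m=cv2.inRange(hsv,(0,80,50),(14,255,255))|cv2.inRange(hsv,(168,80,50),(180,255,255))
    k,l,st,ce=cv2.connectedComponentsWithStats(m)
    for i in range(1,k):
        q=onz(c,*ce[i],zz)-TUB
        if abs(q@TUBX)<.06 and abs(q@TUBY)<.2: print("chip",(q@TUBX).round(3),(q@TUBY).round(3),st[i].tolist())
# gauge: red & green pixels in side and wrist views around the post
S=s["color"]; hs=cv2.cvtColor(S,cv2.COLOR_BGR2HSV)
P=np.array([.538,-.121,0])+np.array([.992,-.11,0])*.092
for nm,m in(("green",cv2.inRange(hs,(40,60,30),(90,255,255))),("red",cv2.inRange(hs,(0,120,70),(8,255,255))|cv2.inRange(hs,(172,120,70),(180,255,255)))):
    ys,xs=np.nonzero(m[150:205,365:400]); print(nm,[(int(x)+365,int(y)+150) for x,y in zip(xs,ys)][:25])
# post image line for heights
for q in(-.025,0,.025): print(q,[proj(s,P+np.array([.11,.99,0])*q+[0,0,h]).round(1).tolist() for h in(.06,.08,.1,.119)])
E
```

```text
z [ 0.5321 -0.096   0.0815]
z [ 0.5954 -0.1434  0.0807]
z [ 0.5154 -0.141   0.0813]
5 balls z [ 0.5337 -0.0917  0.0874]
2 balls [ 0.5404 -0.0982  0.1087]
chip -0.027 -0.109 [237, 204, 6, 8, 20]
green []
red [(368, 153), (377, 153), (370, 154), (378, 154), (371, 155), (369, 156), (370, 156), (385, 156), (368, 157), (379, 157), (366, 158), (382, 158), (385, 158), (368, 159), (375, 159), (379, 159), (382, 159), (386, 159), (381, 160), (383, 160), (384, 160), (365, 161), (366, 161), (375, 161), (377, 161)]
-0.025 [[389.2, 211.4], [389.7, 205.4], [390.1, 199.3], [390.5, 193.3]]
0 [[383.3, 206.2], [383.7, 200.2], [384.0, 194.1], [384.4, 188.1]]
0.025 [[377.6, 201.0], [377.8, 195.1], [378.1, 189.0], [378.4, 183.1]]
```

```bash
python3 - <<'E'
from h import *
def bl(c):
    m=cv2.inRange(cv2.cvtColor(c["color"],cv2.COLOR_BGR2HSV),(0,0,85),(40,90,255));k,l,st,ce=cv2.connectedComponentsWithStats(m)
    return [ce[i] for i in range(1,k) if 50<st[i][4]<160]
# bias: tub ball (known centre z .038) in s10/t10; two-ball pan in s0/t0
for S,T,g,z in(("s10","t10",TUB+TUBX*.033-TUBY*.012,.038),("side0","top0",np.array([.541,-.099,0]),.103),("side0","top0",np.array([.513,-.145,0]),.103)):
    s,t=load(S),load(T); f=lambda c:min(bl(c),key=lambda p:np.linalg.norm(onz(c,*p,z)[:2]-g[:2]))
    print(tri(s,f(s),t,f(t)).round(4),"expected z about",z)
# gauge face in wrist w14: red and green pixels, rays cut with the post plane x_pan=.092
c=load("w14"); hs=cv2.cvtColor(c["color"],cv2.COLOR_BGR2HSV); n=np.array([.993,-.115,0]); P0=np.array([.538,-.121,0])+n*.092
for nm,m in(("green",cv2.inRange(hs,(38,70,30),(90,255,255))),("red",cv2.inRange(hs,(0,130,60),(8,255,255))|cv2.inRange(hs,(172,130,60),(180,255,255)))):
    H=[]
    for y,x in np.argwhere(m):
        o,d=ray(c,x,y,True); k=(n@(P0-o))/(n@d)
        if k>0:
            p=o+k*d; l=(p-P0)@np.array([.115,.993,0])
            if abs(l)<.04 and .03<p[2]<.16: H.append((p[2],l))
    H=np.array(H); print(nm,len(H),H.min(0).round(3) if len(H) else'',H.max(0).round(3) if len(H) else'', np.median(H,0).round(3) if len(H) else '')
E
```

```text
[0.6118 0.2161 0.0418] expected z about 0.038
[ 0.541  -0.0986  0.1056] expected z about 0.103
[ 0.5132 -0.1449  0.106 ] expected z about 0.103
green 72 [ 0.08  -0.019] [0.089 0.027] [0.084 0.002]
red 20 [0.076 0.029] [0.113 0.031] [0.096 0.03 ]
```

```bash
python3 -c "
from plant import arm
print(arm.finish_job())"
```

```text
the job is handed in; nothing more can be done
None
```

I weighed out the charge with two scoop loads and handed the job in. The pan went from 2 balls to 5, then to 6. The scoop is back on the mat, and no ball was touched by hand.

**Last checks**
- **Pan:** six balls are on it, two are left in the tub, and none have spilled.
- **Pan travel:** about 36–37 mm against the 32–40 mm band. I got this from ball heights in two cameras, corrected for a bias of about 3 mm. Uncorrected it reads about 34 mm, still in the band.
- **Scoop:** it stands upright and empty on the mat. The gripper is clear of everything.
- **Bystanders:** the ones in view look unmoved, though I did not measure them.

**Not settled**
- **Pointer:** its red pixels merged with its arm in the wrist image, so I could not read it directly against the green band.
- **Chips:** in the final top view they show as one blob at the tub's end. All three were seen separately in the tub after the last scoop, and the scoop and pan showed none.

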